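# Stow the sharpening stone in the latched kit case

### The job

Put the two-tone sharpening stone away in the green kit case: swing the red latch right off the lid, lift the lid until it stands upright by itself, and lay the stone flat, pale side up, in its bay between the orange ribs. Then swing the yellow keeper bar across the stone until it clicks fully home, and leave the lid standing open. Do not disturb the other things on the bench or in the case.

Things in the scene. Friction and masses are not known exactly. Their poses are not given: they have to be found in the camera images.
- case: Green kit case fixed to the bench, 200 mm deep (x) by 260 mm wide (y), walls 65 mm high and 6 mm thick, inner floor 8 mm above its underside. Origin: centre of the underside; its front faces its own -x (towards the robot); the lid's hinge runs along the +x wall.
- bay (a point): Centre of the floor of the stone's bay in the case, at x = -45, y = 0, z = 8 mm in the case frame. The bay is 52 mm (case x) by 162 mm (case y), marked by orange ribs 8 mm high at its two ends and four corners.
- detent_ball (a point): Top of the steel sprung ball that holds the keeper shut, at x = -83, y = -36, z = 43 mm in the case frame, on a steel block 29 mm high, 16 (x) by 40 mm (y).
- latch (a joint): Red latch lever, 100 mm long, turning flat about a vertical pin on the front of the case, above the lid (lever 78 to 90 mm above the bench). 0: it points to the case's +x, over the lid, and locks it; it grows as the lever swings towards the case's -y; from about 1.5 rad it is clear of the lid; stop at 1.9 rad. Stays where it is left.
- latch_pivot (a point): Point on the latch's pin axis at lever height, 84 mm above the bench; at x = -115, y = -80 mm in the case frame.
- latch_tab (a point): Centre of the upright thumb tab on the lever, 83 mm from the pin: tab 34 mm along the lever, 10 mm thick, up to 119 mm above the bench; lever 18 mm wide. Its x axis points along the lever away from the pin.
- lid (a joint): Lid of the case, 10 mm slab, 0.25 kg, on a stiff hinge along the far (+x) wall: 0 closed, grows as it opens, 1.57 upright, stop at 1.85 rad. Stays at any angle.
- lid_hinge (a point): Middle of the lid's hinge line, 65 mm above the bench at the case's +x edge; the hinge line runs along the case's y. Lid top is 10 mm above it when closed.
- lid_handle (a point): Centre of the bar of the black bow handle on the lid: round bar 12 mm thick, 90 mm long along the case's y, 38 mm above the lid's top, 165 mm from the hinge line and 65 mm to +y of the lid's middle.
- keeper (a joint): Yellow keeper bar inside the case, turning flat about a vertical post: 0 shut, lying along the case's -x over the bay and clicked behind the sprung ball, against its stop; it grows as it opens towards the case's +y, stop at 1.75 rad. The ball is passed at about 0.08 rad with a push of about 4 N.
- keeper_pivot (a point): Point on the keeper's post axis at bar height, 47 mm above the bench; at x = 27, y = -45 mm in the case frame.
- keeper_tab (a point): Middle of the tab on top of the keeper bar, 85 mm from the post axis: the bar is round, 14 mm thick and 113 mm long, from 40 to 54 mm above the bench; tab 34 mm along the bar, 10 mm thick, up to 62 mm above the bench.
- stone: Sharpening stone, 150 mm long (its y), 40 mm wide (its x), 28 mm high, brown lower half and pale upper half, about 0.35 kg; origin: centre of the underside.
- block: Beech block, 130 x 36 x 30 mm, lying on the bench; bystander.
- rasp: Rasp with wooden handle, 190 mm long, 24 mm wide and 24 mm high; bystander.
- jar: Amber jar, 68 mm diameter, 115 mm tall, standing beside the case; bystander.
- slip: Blue slip file, 130 x 18 x 14 mm, lying in the case along its +y wall; bystander.
- mug: Blue mug, 80 mm diameter, 90 mm tall, to the left of the case; bystander.
Mind the look-alikes: they are no part of the job. Of the things like the stone, leave any that is black, purple or turquoise; of the rest the larger one is meant.

How it is judged (in metres and radians):
On the way, in this order (a step that is already met when the one before it is completed fails the run):
1. the latch is swung clear of the lid, the lid still down (value of joint latch above 1.45 rad and value of joint lid below 0.1 rad), for 0.1 s.
2. the lid stands open, upright or nearly so (value of joint lid above 1.4 rad), for 0.2 s.
3. the stone lies flat in its bay, the keeper still open (x of stone in the frame of case between -0.055 and -0.035 m and y of stone in the frame of case between -0.01 and 0.01 m and z of stone in the frame of case below 0.012 m and angle between the y axis of stone and the y axis of case, either way round below 0.12 rad and angle between stone's own z axis and vertical below 0.08 rad and value of joint keeper above 0.5 rad), for 0.1 s.
At the end, for the whole second after the job is handed in: Keeper within 0.06 rad of its stop, lid at 1.4 rad or more, latch above 1.2 rad; stone at rest, pale side up, on the case floor within 10 mm of its bay centre both ways, within 0.12 rad of the bay direction, tilted under 0.08 rad (value of joint keeper below 0.06 rad and value of joint lid above 1.4 rad and value of joint latch above 1.2 rad and x of stone in the frame of case between -0.055 and -0.035 m and y of stone in the frame of case between -0.01 and 0.01 m and z of stone in the frame of case below 0.012 m and angle between the y axis of stone and the y axis of case, either way round below 0.12 rad and angle between stone's own z axis and vertical below 0.08 rad and linear speed of stone below 0.01 m/s); the robot touches nothing.
It fails at once if a bystander (block, rasp, jar, slip or mug) is moved by more than 30 mm (distance of any of block, rasp, jar, slip, mug from where it was at the start of the episode above 0.03 m).
It also fails if it takes over 72 s, if anything falls off the work surface, if the arm or the gripper's body presses on something with over 40 N, if the wrist force passes 120 N, or if a joint passes its speed limit or range.

### The arm

A 6-joint arm with a two-finger parallel gripper is mounted at the origin on the work surface. World frame = base frame: x ahead of the robot, y to its left, z up, the work surface at z = 0. Lengths are in mm, angles in rad, forces in N, time in s.
With the tool pointing down it reaches from about 375 to 975 mm from the base axis. Payload 3.8 kg.
Tool frame: the origin (TCP) lies on the mounting face of the last link; the fingertips stand 166 mm ahead of it and the grasp point (between the pads) lies 147 mm ahead of it; z points along the fingers, x is the direction in which the jaws open and shut, and the axes are right-handed (so a half turn about z gives the same grasp; the last joint's range is limited). The gripper opens to 88 mm and grips with 3 to 60 N. Pads are 18 mm wide; open, the fingers measure 123 mm over their backs; the gripper's body (75 mm by 187 mm) begins 45 mm behind the grasp point.
Start: joints at [1.16, 0.264, 1.604, -0, 1.274, -0.037], TCP at [246.478, 628.386, 404.706] pointing down, gripper open.
Joint ranges: [-2.63, 2.63], [-0.94, 2.18], [0.31, 2.57], [-1.31, 4.45], [0, 2.66], [-2.55, 2.55]. Speed limits (rad/s): [2.57, 2.57, 3.14, 3.14, 3.14, 3.14].

### API

Orientations are given as a 3x3 rotation matrix whose columns are the frame's x, y, z axes.
In Python, from rig import monitor, viewer, ticket gives the robot as it stands.
- The arm moves only by the tool move_arm, never from a script. Its argument "targets" is a list of rows, each a list of 3 entries, a list of its own where there are three numbers: the turn, a rotation vector about the tool's x, y, z each as a share of 60 degrees, from -1 to 1, then the shift along the tool's x, y, z each as a share of 150 mm, from -1 to 1, then the opening, from -1 (shut) to 1 (fully open). In form: [[[wx, wy, wz], [x, y, z], fingers], ...]. A call has 1 to 10 rows; each row is the pose to reach, as a shift and turn from the pose measured when the call began, along the tool's axes at that moment; what a row does not reach only later rows make up. A row lasts 1/12 s, in which the tool goes at most 41.7 mm and 7.16 degrees, less where a joint would pass 70% of its speed; a pose out of reach is approached as far as the arm can. A call with a number of a shift or a turn outside -1 to 1 is refused whole. A call with a gripper value outside its range is refused whole. The fingers move at their own pace and stop on an object; "squeeze" is the grip in N (left out, the last holds). Time passes only in rows, so rows that repeat a pose let the fingers close. It gives the time, the measured TCP pose, the force and the opening at its end, in the units of the state.
- monitor.read_state(): the state, without advancing time (a new reading comes with each control period).
- viewer.capture(name): name is "scene" or "top" or "wrist"; returns (picture, depth): 420x560x3 uint8, red, green, blue; 420x560 float32, mm along the optical axis (not along the pixel's ray), 0 where there is no reading.
- viewer.camera_info(name): a dict with "fx", "fy", "cx", "cy" (pixels), "distortion" ([k1, k2, p1, p2, k3] as OpenCV has them; the pictures are not rectified), "rvec" (rotation vector, rad) and "tvec" (3), from world to camera coordinates, as OpenCV has them; the wrist camera has in their place "T_tool_cam" (4x4, takes a point from camera to tool coordinates, whose origin is the TCP and whose axes are the tool frame's). Camera axes: x right, y down, z forward; pixel columns grow to the right and rows downward; lengths in mm; the calibration is good to about 2 mm. A picture is of the moment at which its call begins: read the wrist's pose just before it. camera_info takes no time and is no camera call.
- ticket.finish_job(): hands the job in, once; it reports no verdict.
The state is a dict: "time": time; "joint_positions": joint angles; "joint_vel": joint speeds; "joint_efforts": joint torques, N m; "tcp_pos": TCP position; "orientation": TCP orientation; "wrist_force": force on the tool from outside, world axes, zero at the start; "torque": the same for the moment, N m; "finger_gap": finger opening in mm.
Only numpy, scipy, OpenCV 4.12 (cv2) and the standard library are available. Lean on these libraries where they do the work, as an engineer would, in place of code of your own. Each camera call takes 0.05 s, during which the arm holds its last target. There are 200 camera calls.

## Working session

There is one attempt and no reset: what is moved stays moved. The work goes in short steps, Python scripts to look and compute and a tool call to move; the robot and the scene stay as the last step left them, time stands still between calls to the robot, and variables do not carry over. Pictures are saved under pics/ and viewed, about 8 in all and at most 12, crops included, and the job is handed in when it is done.

Besides the shell and the picture viewer there is one more tool, called after ">>>" by a JSON object that holds its "api" and its "payload", one argument or row to a line. move_arm: Moves the arm, as the interface text tells. Its arguments: {"type":"object","properties":{"targets":{"type":"array","items":{"type":"array"}},"squeeze":{"type":"number"}},"required":["targets"]}

```bash
mkdir -p pics
cat > h.py <<'E'
import numpy as np, cv2
from rig import monitor, viewer, ticket
def cap(n,save=None):
    s=monitor.read_state(); im,d=viewer.capture(n)
    np.savez(f'{save or n}.npz',im=im,d=d,p=s['tcp_pos'],R=s['orientation'])
    if save: cv2.imwrite(f'pics/{save}.png',im[:,:,::-1])
    return im,d,s
def T_world(n,s=None):
    c=viewer.camera_info(n); T=np.eye(4)
    if 'T_tool_cam' in c:
        T[:3,:3]=np.array(s['orientation']);T[:3,3]=s['tcp_pos']; return c,T@np.array(c['T_tool_cam'])
    R=cv2.Rodrigues(np.array(c['rvec'],float))[0]; T[:3,:3]=R.T; T[:3,3]=-R.T@np.array(c['tvec'],float).ravel(); return c,T
def pts(n,uv,d,s=None,z=None):
    c,T=T_world(n,s); K=np.array([[c['fx'],0,c['cx']],[0,c['fy'],c['cy']],[0,0,1]],float)
    uv=np.array(uv,float).reshape(-1,2)
    q=cv2.undistortPoints(uv[:,None],K,np.array(c['distortion'],float))[:,0]
    r=np.c_[q,np.ones(len(q))]
    if z is not None:
        rw=r@T[:3,:3].T; k=(z-T[2,3])/rw[:,2]; return T[:3,3]+rw*k[:,None]
    dd=d[uv[:,1].round().astype(int),uv[:,0].round().astype(int)]
    return (r*dd[:,None])@T[:3,:3].T+T[:3,3]
E
python3 - <<'E'
from h import *
for n in('top','scene'): cap(n,n+'0')
for n in('top','scene','wrist'): print(viewer.camera_info(n))
s=monitor.read_state();print(s)
a=cv2.imread('pics/top0.png');cv2.imwrite('pics/top0b.png',cv2.resize(a,(800,600)))
E
```

```text
{'fx': 428.96825801983107, 'fy': 428.96825801983107, 'cx': 277.3265490346763, 'cy': 211.1524377036614, 'distortion': array([-0.00463192,  0.        ,  0.        ,  0.        ,  0.        ]), 'rvec': array([ 2.11130423, -2.11246948,  0.18146912]), 'tvec': array([  18.64285397,  550.11866586, 1004.29351255])}
{'fx': 448.0879707604392, 'fy': 448.0879707604392, 'cx': 279.98057358621014, 'cy': 212.05992935889182, 'distortion': array([-0.02005099,  0.        ,  0.        ,  0.        ,  0.        ]), 'rvec': array([ 1.35527104,  2.40432113, -0.71638946]), 'tvec': array([ 274.33969717, -340.27602895, 1292.06744175])}
{'fx': 313.97303669947325, 'fy': 313.97303669947325, 'cx': 281.876866386842, 'cy': 214.58340259463174, 'distortion': array([-0.07098097,  0.        ,  0.        ,  0.        ,  0.        ]), 'T_tool_cam': array([[ 9.99999386e-01,  1.09838096e-03, -1.48888115e-04,
        -5.82115686e-01],
       [-1.00909524e-03,  9.57712688e-01,  2.87724502e-01,
        -7.36495496e+01],
       [ 4.58623152e-04, -2.87724175e-01,  9.57713208e-01,
         2.11063649e+01],
       [ 0.00000000e+0
[... 170 characters left out ...]
5,
        1.27370310e+00, -3.69135980e-02]), 'joint_vel': array([-0.00121421, -0.00107818, -0.00360784, -0.00040234, -0.00020086,
        0.00115421]), 'joint_efforts': array([ 1.17433487e-03, -5.03617215e+01, -3.58070827e+01,  7.30007607e-02,
        2.34220410e-02, -4.57100657e-05]), 'tcp_pos': array([246.351859  , 628.12653413, 403.52198285]), 'orientation': array([[ 3.65107091e-01,  9.30965205e-01, -7.73501475e-04],
       [ 9.30963374e-01, -3.65107908e-01, -1.84726887e-03],
       [-2.00215455e-03, -4.56505801e-05, -9.99997995e-01]]), 'wrist_force': array([ 0.72620993, -0.08327504, -0.26446685]), 'torque': array([ 0.02750371, -0.00596912,  0.02183946]), 'finger_gap': 87.86248142228598}
```

View pics/top0b.png

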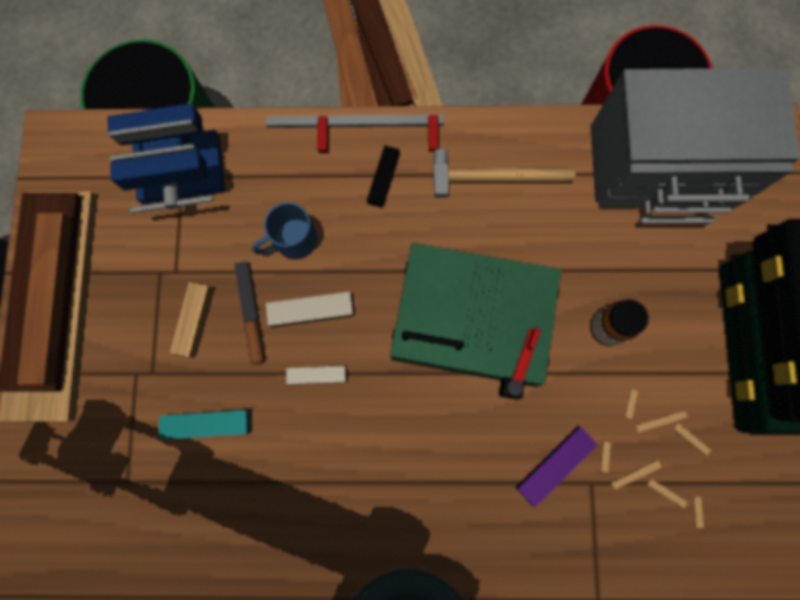

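View pics/scene0.png

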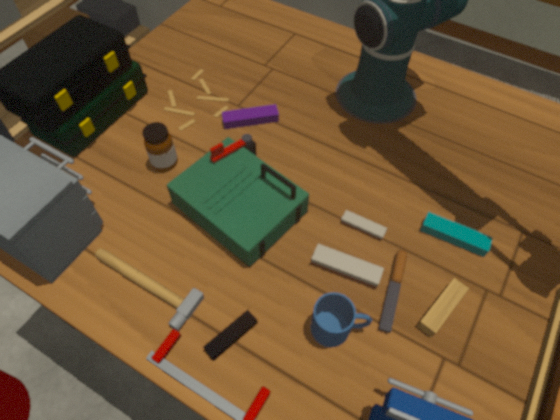

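The top view shows the case at about (475,315) with the red latch at (525,360) and the handle at (432,340). The larger pale stone is at (310,308); the smaller look-alike at (316,375). Next I fit these with colour and depth.

```bash
cat > m.py <<'E'
from h import *
f=np.load('top0.npz');im,d=f['im'],f['d']
v,u=np.mgrid[0:420,0:560]
P=pts('top',np.c_[u.ravel(),v.ravel()],d).reshape(420,560,3)
hsv=cv2.cvtColor(im,cv2.COLOR_RGB2HSV)
def rect(m,name):
    m=m.astype(np.uint8); n,l,st,c=cv2.connectedComponentsWithStats(m)
    if n<2: print(name,'none');return
    k=1+st[1:,4].argmax(); q=P[l==k]; q=q[(q[:,2]>np.median(q[:,2])-8)]
    r=cv2.minAreaRect(q[:,:2].astype(np.float32)); print(name,st[k,4],'c',np.round(r[0],1),'size',np.round(r[1],1),'ang',round(r[2],2),'z',np.percentile(q[:,2],[5,50,95]).round(1),'zr',q[:,:2].mean(0).round(1))
H,S,V=[hsv[...,i].astype(int) for i in range(3)]
win=lambda a,b,c,e:(u>a*.7)&(u<c*.7)&(v>b*.7)&(v<e*.7)
rect(win(380,235,570,395)&(H>60)&(H<95)&(S>80)&(P[...,2]>65)&(P[...,2]<85),'lid')
rect(win(500,320,550,400)&((H<8)|(H>172))&(S>150),'latch')
rect(win(395,325,470,355)&(V<45)&(P[...,2]>95),'handle')
rect(win(255,285,360,335)&(S<70)&(P[...,2]>15),'stone')
rect(win(275,360,355,390)&(S<70)&(P[...,2]>10),'small')
rect(win(580,290,660,350)&(P[...,2]>100),'jar'); rect(win(240,195,320,260)&(P[...,2]>70),'mug')
cr=np.vstack([cv2.resize(im[190:240,175:260],(680,400),interpolation=2)[:,:,::-1]])
g=np.load('scene0.npz')['im']
b=cv2.resize(g[200:310,290:430],(700,550),interpolation=2)[:,:,::-1]
cv2.imwrite('pics/st.png',b)
E
python3 m.py
```

```text
lid 7949 c [ 527.6 -115.3] size [256.4 198.2] ang 79.61 z [71.4 74.6 77.8] zr [ 530. -114.]
latch 307 c [ 454.1 -194. ] size [17.5 87.8] ang 69.28 z [ 85.6  90.  119.3] zr [ 454.2 -192.6]
handle 202 c [423.  -43.9] size [140.7  94.4] ang 4.75 z [114.1 117.9 121. ] zr [476.3 -40.1]
stone 954 c [490.8  96.1] size [322.3 124.8] ang 56.05 z [24.  27.6 30.9] zr [541.8 172.5]
small 444 c [408.3  99. ] size [228.9  54.8] ang 73.2 z [15.3 18.7 21.8] zr [426.3 158.2]
jar 567 c [ 424.9 -200.4] size [ 58.6 419.5] ang 28.94 z [111.  114.4 117.3] zr [ 510.8 -355.5]
mug 352 c [678.9 207.5] size [82.8 78.9] ang 74.84 z [78.  87.3 91.8] zr [677.8 208.7]
```

View pics/st.png

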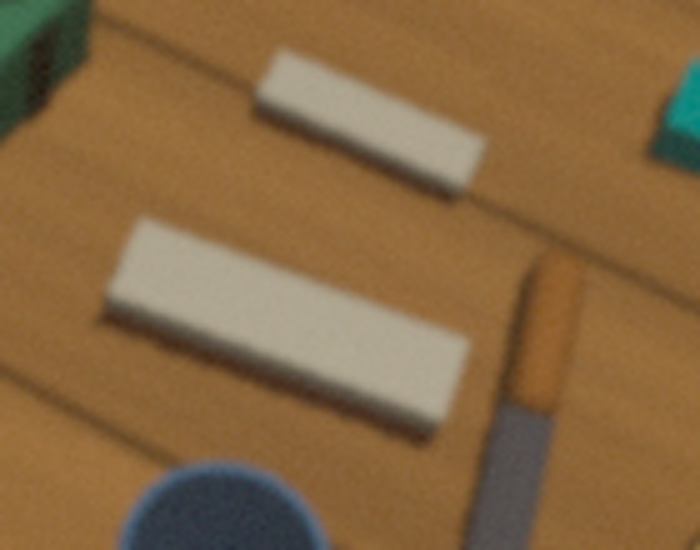

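The stone lies pale side up, top at 28 mm. I clean up the masks and write a helper that turns targets into shares.

```bash
sed -i "s/q=P\[l==k\];/q=P[(l==k)\&(d>0)];/; s/win=lambda a,b,c,e:/win=lambda a,b,c,e:(d>0)\&/" m.py
cat >> m.py <<'E'
m=win(490,310,560,400)&((H<8)|(H>172))&(S>150)
t=P[m&(P[...,2]>100)]; print('tab',t.mean(0),len(t)); t=P[m&(P[...,2]<100)]; print('lever',t.mean(0),len(t), t[:,0].min(),t[:,0].max())
E
cat >> h.py <<'E'
from scipy.spatial.transform import Rotation as Ro
def Rdown(yaw,tilt=0):  # tool x at world yaw, z down, extra rotation about tool y
    x=np.array([np.cos(yaw),np.sin(yaw),0]); z=np.array([0,0,-1.]); return np.c_[x,np.cross(z,x),z]@Ro.from_rotvec([0,tilt,0]).as_matrix()
def go(*tg):  # targets: (grasp x,y,z, yaw[,tilt])
    s=monitor.read_state(); R=np.array(s['orientation']); p=np.array(s['tcp_pos'])
    print('t',round(s['time'],2),'tip-grasp',(p+147*R[:,2]).round(1),'yaw',round(np.arctan2(R[1,0],R[0,0]),3),'F',np.round(s['wrist_force'],1),'gap',round(s['finger_gap'],1))
    for t in tg:
        Rt=Rdown(t[3],*(t[4:])); pt=np.array(t[:3])-147*Rt[:,2]
        w=Ro.from_matrix(R.T@Rt).as_rotvec()/np.radians(60); sh=R.T@(pt-p)/150
        print(t,'->',w.round(3),sh.round(3))
C=np.array([527.6,-115.3]); YAW=-0.181
def case(x,y): c,s=np.cos(YAW),np.sin(YAW); return C+np.array([c*x-s*y,s*x+c*y])
E
python3 m.py
python3 - <<'E'
from h import *
print(case(-115,-80),case(-65,65)); go((488,-175,250,-1.08))
E
```

```text
lid 7949 c [ 527.6 -115.3] size [256.4 198.2] ang 79.61 z [71.4 74.6 77.8] zr [ 530. -114.]
latch 307 c [ 454.1 -194. ] size [17.5 87.8] ang 69.28 z [ 85.6  90.  119.3] zr [ 454.2 -192.6]
handle 201 c [477.5 -39.7] size [97.5 11.8] ang 78.74 z [114.1 117.9 120.8] zr [477.  -40.3]
stone 949 c [543.1 174. ] size [ 41.1 149.9] ang 7.92 z [24.  27.6 30.8] zr [542.8 173.4]
small 440 c [427.2 159.6] size [ 27.1 101.2] ang 2.13 z [15.2 18.6 21.7] zr [427.  159.7]
jar 565 c [ 511.8 -357. ] size [58. 59.] ang 68.31 z [111.  114.4 117.3] zr [ 511.4 -356.8]
mug 352 c [678.9 207.5] size [82.8 78.9] ang 74.84 z [78.  87.3 91.8] zr [677.8 208.7]
tab [ 477.54811818 -202.00106248  115.88591714] 75
lever [ 446.53542772 -189.44272457   88.84422025] 232 411.1516273091173 500.0546182938258
[ 400.0775541  -173.29160105] [475.36269515 -39.66096258]
t 0.1 tip-grasp [246.2 627.9 256.5] yaw 1.197 F [ 0.7 -0.1 -0.3] gap 87.9
(488, -175, 250, -1.08) -> [2.000e-03 1.000e-03 2.174e+00] [-4.396  3.455  0.052]
```

>>> {"api": "move_arm", "payload": {
  "targets": [
    [[0, 0, 0], [-1, 0.786, 0], -1],
    [[0, 0, 0], [-1, 0.786, 0], -1],
    [[0, 0, 0], [-1, 0.786, 0], -1],
    [[0, 0, 0], [-1, 0.786, 0], -1],
    [[0, 0, 0], [-1, 0.786, 0], -1],
    [[0, 0, 0], [-1, 0.786, 0], -1]
  ],
  "squeeze": 30
}}

```text
time: 0.6
tcp_pos: [302.0, 441.4, 403.1]
orientation: [[0.368, 0.93, -0.001], [0.93, -0.368, -0.005], [-0.005, 0.001, -1.0]]
wrist_force: [-0.5, 0.1, -0.2]
finger_gap: 50.5
```

>>> {"api": "move_arm", "payload": {
  "targets": [
    [[0, 0, 0], [-1, 0.786, 0], -1],
    [[0, 0, 0], [-1, 0.786, 0], -1],
    [[0, 0, 0], [-1, 0.786, 0], -1],
    [[0, 0, 0], [-1, 0.786, 0], -1],
    [[0, 0, 0], [-1, 0.786, 0], -1],
    [[0, 0, 0], [-1, 0.786, 0], -1]
  ]
}}

```text
time: 1.1
tcp_pos: [357.1, 255.5, 403.7]
orientation: [[0.372, 0.928, -0.001], [0.928, -0.372, -0.007], [-0.006, 0.002, -1.0]]
wrist_force: [0.9, -0.1, 0.5]
finger_gap: 10.3
```

>>> {"api": "move_arm", "payload": {
  "targets": [
    [[0, 0, 0], [-1, 0.786, 0], -1],
    [[0, 0, 0], [-1, 0.786, 0], -1],
    [[0, 0, 0], [-1, 0.786, 0], -1],
    [[0, 0, 0], [-1, 0.786, 0], -1],
    [[0, 0, 0], [-1, 0.786, 0], -1],
    [[0, 0, 0], [-1, 0.786, 0], -1]
  ]
}}

```text
time: 1.6
tcp_pos: [412.2, 69.8, 405.1]
orientation: [[0.376, 0.927, 0.0], [0.927, -0.376, -0.008], [-0.007, 0.003, -1.0]]
wrist_force: [0.1, 0.5, -0.5]
finger_gap: 0.5
```

>>> {"api": "move_arm", "payload": {
  "targets": [
    [[0, 0, 0], [-1, 0.786, 0], -1],
    [[0, 0, 0], [-1, 0.786, 0], -1],
    [[0, 0, 0], [-1, 0.786, 0], -1],
    [[0, 0, 0], [-1, 0.786, 0], -1],
    [[0, 0, 0], [-1, 0.786, 0], -1],
    [[0, 0, 0], [-1, 0.786, 0], -1]
  ]
}}

```text
time: 2.1
tcp_pos: [467.2, -116.1, 406.6]
orientation: [[0.379, 0.925, 0.001], [0.925, -0.379, -0.009], [-0.008, 0.005, -1.0]]
wrist_force: [1.0, 0.9, 0.4]
finger_gap: 0.4
```

>>> {"api": "move_arm", "payload": {
  "targets": [
    [[0, 0, 0.9], [-0.396, 0.31, 0], -1],
    [[0, 0, 0.9], [-0.396, 0.31, 0], -1],
    [[0, 0, 0.9], [-0.396, 0.31, 0], -1],
    [[0, 0, 0.9], [-0.396, 0.31, 0], -1],
    [[0, 0, 0.9], [-0.396, 0.31, 0], -1],
    [[0, 0, 0.9], [-0.396, 0.31, 0], -1],
    [[0, 0, 0.9], [-0.396, 0.31, 0], -1],
    [[0, 0, 0.9], [-0.396, 0.31, 0], -1],
    [[0, 0, 0.9], [-0.396, 0.31, 0], -1]
  ]
}}

```text
time: 2.85
tcp_pos: [488.6, -186.7, 406.9]
orientation: [[0.971, 0.237, 0.001], [0.237, -0.971, -0.008], [-0.001, 0.008, -1.0]]
wrist_force: [0.9, 0.6, 0.1]
finger_gap: 0.3
```

```bash
python3 -c "
from h import *
go((487,-174,150,-1.08))"
```

```text
t 2.85 tip-grasp [ 488.8 -187.9  259.9] yaw 0.24 F [0.9 0.6 0.1] gap 0.3
(487, -174, 150, -1.08) -> [ 0.007 -0.004  1.26 ] [ 0.01  -0.091  0.732]
```

>>> {"api": "move_arm", "payload": {
  "targets": [
    [[0.007, 0, 1], [0.01, -0.1, 0.66], -1],
    [[0.007, 0, 1], [0.01, -0.1, 0.66], -1],
    [[0.007, 0, 1], [0.01, -0.1, 0.66], -1],
    [[0.007, 0, 1], [0.01, -0.1, 0.66], -1],
    [[0.007, 0, 1], [0.01, -0.1, 0.66], -1],
    [[0.007, 0, 1], [0.01, -0.1, 0.66], -1],
    [[0.007, 0, 1], [0.01, -0.1, 0.66], -1],
    [[0.007, 0, 1], [0.01, -0.1, 0.66], -1],
    [[0.007, 0, 1], [0.01, -0.1, 0.66], -1],
    [[0.007, 0, 1], [0.01, -0.1, 0.66], -1]
  ]
}}

```text
time: 3.68
tcp_pos: [487.1, -171.2, 307.6]
orientation: [[0.693, -0.721, 0.003], [-0.721, -0.693, -0.0], [0.002, -0.002, -1.0]]
wrist_force: [0.8, -0.4, -0.9]
finger_gap: 0.4
```

```bash
cat > l.py <<'E'
from h import *
pv=case(-115,-80)
T=[(487,-174,115,-0.81)]
for q in (0.4,0.6,0.8,1.0,1.2,1.4,1.6,1.75):
    a=YAW-q; r=np.array([np.cos(a),np.sin(a)]); n=np.array([-r[1],r[0]])
    x=pv+80*r+13*n; T.append((x[0].round(1),x[1].round(1),115,-0.81))
go(*T)
E
python3 l.py
```

```text
t 3.68 tip-grasp [ 487.6 -171.2  160.6] yaw -0.806 F [ 0.8 -0.4 -0.9] gap 0.4
(487, -174, 115, -0.81) -> [-0.002 -0.002  0.004] [0.012 0.014 0.304]
(np.float64(474.1), np.float64(-206.3), 115, -0.81) -> [-0.002 -0.002  0.004] [0.108 0.225 0.304]
(np.float64(466.0), np.float64(-220.4), 115, -0.81) -> [-0.002 -0.002  0.004] [0.138 0.329 0.304]
(np.float64(455.4), np.float64(-232.5), 115, -0.81) -> [-0.002 -0.002  0.004] [0.148 0.436 0.304]
(np.float64(442.5), np.float64(-242.4), 115, -0.81) -> [-0.002 -0.002  0.004] [0.136 0.544 0.303]
(np.float64(427.9), np.float64(-249.4), 115, -0.81) -> [-0.002 -0.002  0.004] [0.102 0.647 0.303]
(np.float64(412.3), np.float64(-253.4), 115, -0.81) -> [-0.002 -0.002  0.004] [0.049 0.74  0.303]
(np.float64(396.1), np.float64(-254.2), 115, -0.81) -> [-0.002 -0.002  0.004] [-0.022  0.822  0.302]
(np.float64(384.0), np.float64(-252.7), 115, -0.81) -> [-0.002 -0.002  0.004] [-0.085  0.873  0.302]
```

>>> {"api": "move_arm", "payload": {
  "targets": [
    [[0, 0, 0], [0.012, 0.0, 0.304], -1],
    [[0, 0, 0], [0.012, 0.0, 0.304], -1],
    [[0, 0, 0], [0.03, 0.07, 0.304], -1],
    [[0, 0, 0], [0.07, 0.14, 0.304], -1],
    [[0, 0, 0], [0.108, 0.225, 0.304], -1],
    [[0, 0, 0], [0.138, 0.329, 0.304], -1],
    [[0, 0, 0], [0.148, 0.436, 0.304], -1],
    [[0, 0, 0], [0.148, 0.436, 0.304], -1]
  ]
}}

```text
time: 4.35
tcp_pos: [454.7, -234.9, 263.7]
orientation: [[0.692, -0.722, 0.005], [-0.722, -0.692, -0.002], [0.005, -0.002, -1.0]]
wrist_force: [0.1, -0.8, 0.6]
finger_gap: 0.1
```

```bash
python3 l.py
```

```text
t 4.35 tip-grasp [ 455.4 -235.2  116.7] yaw -0.807 F [ 0.1 -0.8  0.6] gap 0.1
(487, -174, 115, -0.81) -> [-0.002 -0.005  0.003] [-0.144 -0.436  0.011]
(np.float64(474.1), np.float64(-206.3), 115, -0.81) -> [-0.002 -0.005  0.003] [-0.048 -0.225  0.011]
(np.float64(466.0), np.float64(-220.4), 115, -0.81) -> [-0.002 -0.005  0.003] [-0.018 -0.121  0.011]
(np.float64(455.4), np.float64(-232.5), 115, -0.81) -> [-0.002 -0.005  0.003] [-0.008 -0.014  0.011]
(np.float64(442.5), np.float64(-242.4), 115, -0.81) -> [-0.002 -0.005  0.003] [-0.02   0.093  0.011]
(np.float64(427.9), np.float64(-249.4), 115, -0.81) -> [-0.002 -0.005  0.003] [-0.054  0.196  0.011]
(np.float64(412.3), np.float64(-253.4), 115, -0.81) -> [-0.002 -0.005  0.003] [-0.107  0.29   0.01 ]
(np.float64(396.1), np.float64(-254.2), 115, -0.81) -> [-0.002 -0.005  0.003] [-0.177  0.371  0.01 ]
(np.float64(384.0), np.float64(-252.7), 115, -0.81) -> [-0.002 -0.005  0.003] [-0.24   0.423  0.009]
```

>>> {"api": "move_arm", "payload": {
  "targets": [
    [[0, 0, 0], [-0.02, 0.093, 0], -1],
    [[0, 0, 0], [-0.054, 0.196, 0], -1],
    [[0, 0, 0], [-0.107, 0.29, 0], -1],
    [[0, 0, 0], [-0.177, 0.371, 0], -1],
    [[0, 0, 0], [-0.24, 0.423, 0], -1],
    [[0, 0, 0], [-0.24, 0.423, 0], -1]
  ]
}}

```text
time: 4.85
tcp_pos: [382.9, -253.1, 264.4]
orientation: [[0.691, -0.723, 0.007], [-0.723, -0.691, -0.004], [0.008, -0.002, -1.0]]
wrist_force: [1.1, 0.8, 0.4]
finger_gap: 0.5
```

Run:
```python
from h import *
im,d,s=cap('top','top1')
v,u=np.mgrid[0:420,0:560]
P=pts('top',np.c_[u.ravel(),v.ravel()],d).reshape(420,560,3)
hsv=cv2.cvtColor(im,cv2.COLOR_RGB2HSV).astype(int)
m=((hsv[...,0]<8)|(hsv[...,0]>172))&(hsv[...,1]>150)&(d>0)&(abs(P[...,0]-420)<130)&(abs(P[...,1]+220)<110)
for t in (P[m&(P[...,2]>100)],P[m&(P[...,2]<100)]): print(len(t),t.mean(0) if len(t) else '')
h=case(-65,65)+[1.5,0]
go((*h,200,YAW),(*h,114,YAW))
```

```text
4 [ 362.03291325 -207.08708005  186.07676774]
188 [ 384.21898814 -206.28218292   79.44911415]
t 4.9 tip-grasp [ 384.3 -253.5  117.3] yaw -0.808 F [ 0.4 -0.2 -0. ] gap 0.8
(np.float64(476.8626951476135), np.float64(-39.660962580431814), 200, -0.181) -> [ 0.    -0.007 -0.599] [-0.594 -1.434 -0.553]
(np.float64(476.8626951476135), np.float64(-39.660962580431814), 114, -0.181) -> [ 0.    -0.007 -0.599] [-0.598 -1.433  0.021]
```

>>> {"api": "move_arm", "payload": {
  "targets": [
    [[0, 0, 0], [0, -0.05, -0.55], 0],
    [[0, 0, 0], [0, -0.05, -0.55], 0],
    [[0, 0, 0], [-0.4, -1, -0.55], 0],
    [[0, 0, 0], [-0.4, -1, -0.55], 0],
    [[0, 0, 0], [-0.4, -1, -0.55], 0],
    [[0, 0, 0], [-0.4, -1, -0.55], 0],
    [[0, 0, 0], [-0.4, -1, -0.55], 0]
  ]
}}

```text
time: 5.48
tcp_pos: [451.5, -101.6, 347.1]
orientation: [[0.695, -0.719, 0.007], [-0.719, -0.695, -0.002], [0.006, -0.004, -1.0]]
wrist_force: [0.1, -0.5, 0.7]
finger_gap: 43.5
```

>>> {"api": "move_arm", "payload": {
  "targets": [
    [[0, 0, -0.6], [-0.194, -0.434, 0], 0],
    [[0, 0, -0.6], [-0.194, -0.434, 0], 0],
    [[0, 0, -0.6], [-0.194, -0.434, 0], 0],
    [[0, 0, -0.6], [-0.194, -0.434, 0], 0],
    [[0, 0, -0.6], [-0.194, -0.434, 0], 0],
    [[0, 0, -0.6], [-0.194, -0.434, 0], 0],
    [[0, 0, -0.6], [-0.194, -0.434, 0], 0]
  ]
}}

```text
time: 6.07
tcp_pos: [478.0, -35.6, 347.0]
orientation: [[0.984, -0.176, 0.006], [-0.176, -0.984, -0.002], [0.006, 0.001, -1.0]]
wrist_force: [-0.6, -0.4, 0.3]
finger_gap: 43.7
```

Run:
```python
from h import *
a=cap('top','top1'); im,d,s=cap('wrist','w1')
cv2.imwrite('pics/c1.png',np.hstack([cv2.resize(a[0][150:300,250:450],(400,300)),cv2.resize(im,(400,300))])[:,:,::-1])
h=case(-65,65)+[1.5,0]
go((*h,114,YAW))
```

```text
t 6.17 tip-grasp [479.  -36.  200.1] yaw -0.178 F [-0.2 -0.3  0.5] gap 43.8
(np.float64(476.8626951476135), np.float64(-39.660962580431814), 114, -0.181) -> [ 0.    -0.006  0.003] [-0.007  0.027  0.574]
```

View pics/c1.png

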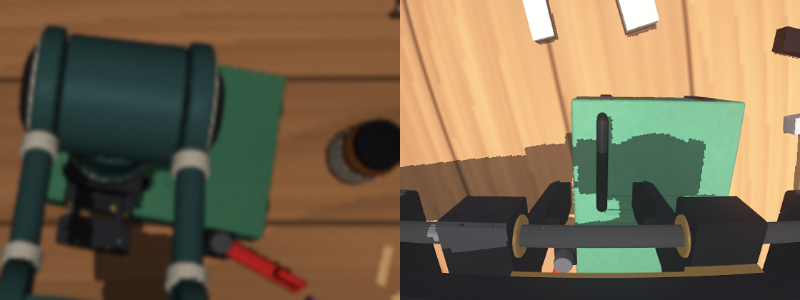

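The latch points clear of the lid (c1, left, about (260,265)). In the wrist view the handle bar sits between the fingers. Now I grip it.

>>> {"api": "move_arm", "payload": {
  "targets": [
    [[0, 0, 0], [-0.01, 0.027, 0.574], 0],
    [[0, 0, 0], [-0.01, 0.027, 0.574], 0],
    [[0, 0, 0], [-0.01, 0.027, 0.574], 0],
    [[0, 0, 0], [-0.01, 0.027, 0.574], 0],
    [[0, 0, 0], [-0.01, 0.027, 0.574], -1],
    [[0, 0, 0], [-0.01, 0.027, 0.574], -1],
    [[0, 0, 0], [-0.01, 0.027, 0.574], -1],
    [[0, 0, 0], [-0.01, 0.027, 0.574], -1],
    [[0, 0, 0], [-0.01, 0.027, 0.574], -1],
    [[0, 0, 0], [-0.01, 0.027, 0.574], -1]
  ],
  "squeeze": 25
}}

```text
time: 7.0
tcp_pos: [477.6, -39.8, 262.5]
orientation: [[0.984, -0.177, 0.011], [-0.177, -0.984, -0.002], [0.011, 0.0, -1.0]]
wrist_force: [2.6, -0.4, 2.7]
finger_gap: 11.2
```

```bash
cat > lid.py <<'E'
from h import *
s=monitor.read_state(); p=np.array(s['tcp_pos'])+147*np.array(s['orientation'])[:,2]
import sys
c=np.array([np.cos(YAW),np.sin(YAW)])
h=case(100,65)+[1.5,0]; rel=(p[:2]-h)@c, p[2]-65; th=np.arctan2(rel[1],-rel[0])-np.arctan2(48,165); r=np.hypot(*rel)
print('theta',th,'r',r)
T=[]
for q in map(float,sys.argv[1:]):
    a=np.arctan2(48,165)+q; xy=h-c*172*np.cos(a); T.append((*xy.round(1),round(65+172*np.sin(a),1),YAW))
go(*T)
E
python3 lid.py .1 .2 .3 .4 .5 .6 .7 .8 .9
```

```text
theta 0.017947058209639544 r 170.29987746589055
t 7.0 tip-grasp [479.2 -40.1 115.5] yaw -0.178 F [ 2.6 -0.4  2.7] gap 11.2
(np.float64(482.2), np.float64(-40.6), np.float64(129.3), -0.181) -> [ 0.    -0.011  0.003] [ 0.032  0.    -0.092]
(np.float64(489.3), np.float64(-41.9), np.float64(144.9), -0.181) -> [ 0.    -0.011  0.003] [ 0.082  0.    -0.195]
(np.float64(497.9), np.float64(-43.5), np.float64(159.7), -0.181) -> [ 0.    -0.011  0.003] [ 0.141  0.001 -0.293]
(np.float64(507.9), np.float64(-45.3), np.float64(173.6), -0.181) -> [ 0.    -0.011  0.003] [ 0.21   0.001 -0.385]
(np.float64(519.3), np.float64(-47.4), np.float64(186.3), -0.181) -> [ 0.    -0.011  0.003] [ 0.288  0.001 -0.469]
(np.float64(531.8), np.float64(-49.7), np.float64(197.9), -0.181) -> [ 0.    -0.011  0.003] [ 0.374  0.001 -0.545]
(np.float64(545.4), np.float64(-52.2), np.float64(208.1), -0.181) -> [ 0.    -0.011  0.003] [ 0.467  0.002 -0.612]
(np.float64(559.9), np.float64(-54.9), np.float64(216.9), -0.181) -> [ 0.    -0.011  0.003] [ 0.566  0.002 -0.67 ]
(np.float64(575.2), np.float64(-57.7), np.float64(224.2), -0.181) -> [ 0.    -0.011  0.003] [ 0.67   0.003 -0.717]
```

>>> {"api": "move_arm", "payload": {
  "targets": [
    [[0, -0.01, 0], [0.032, 0, -0.092], -1],
    [[0, -0.01, 0], [0.082, 0, -0.195], -1],
    [[0, -0.01, 0], [0.141, 0, -0.293], -1],
    [[0, -0.01, 0], [0.21, 0, -0.385], -1],
    [[0, -0.01, 0], [0.288, 0, -0.469], -1],
    [[0, -0.01, 0], [0.288, 0, -0.469], -1]
  ]
}}

```text
time: 7.5
tcp_pos: [519.7, -47.5, 335.3]
orientation: [[0.984, -0.177, -0.002], [-0.177, -0.984, -0.001], [-0.002, 0.001, -1.0]]
wrist_force: [-6.3, -0.6, 6.1]
finger_gap: 10.9
```

```bash
python3 lid.py .6 .7 .8 .9 1 1.1 1.2 1.3 1.4 1.5
```

```text
theta 0.5088931576959383 r 173.2530174005956
t 7.5 tip-grasp [519.4 -47.7 188.3] yaw -0.178 F [-6.3 -0.6  6.1] gap 10.9
(np.float64(531.8), np.float64(-49.7), np.float64(197.9), -0.181) -> [0.001 0.002 0.003] [ 0.082 -0.    -0.064]
(np.float64(545.4), np.float64(-52.2), np.float64(208.1), -0.181) -> [0.001 0.002 0.003] [ 0.174  0.    -0.132]
(np.float64(559.9), np.float64(-54.9), np.float64(216.9), -0.181) -> [0.001 0.002 0.003] [ 0.272  0.001 -0.191]
(np.float64(575.2), np.float64(-57.7), np.float64(224.2), -0.181) -> [0.001 0.002 0.003] [ 0.376  0.001 -0.24 ]
(np.float64(591.2), np.float64(-60.6), np.float64(229.9), -0.181) -> [0.001 0.002 0.003] [ 0.484  0.002 -0.278]
(np.float64(607.6), np.float64(-63.6), np.float64(234.0), -0.181) -> [0.001 0.002 0.003] [ 0.595  0.002 -0.306]
(np.float64(624.3), np.float64(-66.7), np.float64(236.3), -0.181) -> [0.001 0.002 0.003] [ 0.708  0.003 -0.321]
(np.float64(641.2), np.float64(-69.7), np.float64(237.0), -0.181) -> [0.001 0.002 0.003] [ 0.823  0.002 -0.326]
(np.float64(658.1), np.float64(-72.8), np.float64(235.9), -0.181) -> [0.001 0.002 0.003] [ 0.937  0.003 -0.319]
(np.float64(674.8), np.float64(-75.9), np.float64(233.1), -0.181) -> [0.001 0.002 0.003] [ 1.051  0.003 -0.3  ]
```

>>> {"api": "move_arm", "payload": {
  "targets": [
    [[0, 0, 0], [0.082, 0, -0.064], -1],
    [[0, 0, 0], [0.174, 0, -0.132], -1],
    [[0, 0, 0], [0.272, 0, -0.191], -1],
    [[0, 0, 0], [0.376, 0, -0.24], -1],
    [[0, 0, 0], [0.484, 0, -0.278], -1],
    [[0, 0, 0], [0.595, 0, -0.306], -1],
    [[0, 0, 0], [0.595, 0, -0.306], -1]
  ]
}}

```text
time: 8.08
tcp_pos: [609.5, -64.2, 383.8]
orientation: [[0.984, -0.177, 0.001], [-0.177, -0.984, -0.003], [0.001, 0.002, -1.0]]
wrist_force: [-1.5, -1.7, 9.4]
finger_gap: 11.1
```

```bash
python3 lid.py 1.2 1.3 1.4 1.5 1.57
```

```text
theta 1.1151735255495852 r 174.42754605765842
t 8.08 tip-grasp [609.6 -64.6 236.8] yaw -0.178 F [-1.5 -1.7  9.4] gap 11.1
(np.float64(624.3), np.float64(-66.7), np.float64(236.3), -0.181) -> [ 0.002 -0.001  0.003] [ 0.1   -0.001  0.004]
(np.float64(641.2), np.float64(-69.7), np.float64(237.0), -0.181) -> [ 0.002 -0.001  0.003] [ 0.215 -0.001 -0.001]
(np.float64(658.1), np.float64(-72.8), np.float64(235.9), -0.181) -> [ 0.002 -0.001  0.003] [ 0.329 -0.001  0.007]
(np.float64(674.8), np.float64(-75.9), np.float64(233.1), -0.181) -> [ 0.002 -0.001  0.003] [ 0.443 -0.     0.026]
(np.float64(686.3), np.float64(-78.0), np.float64(230.2), -0.181) -> [ 0.002 -0.001  0.003] [ 0.52  -0.     0.045]
```

>>> {"api": "move_arm", "payload": {
  "targets": [
    [[0, 0, 0], [0.1, 0, 0.004], -1],
    [[0, 0, 0], [0.215, 0, 0], -1],
    [[0, 0, 0], [0.329, 0, 0.007], -1],
    [[0, 0, 0], [0.443, 0, 0.026], -1],
    [[0, 0, 0], [0.52, 0, 0.045], -1],
    [[0, 0, 0], [0.52, 0, 0.045], -1],
    [[0, 0, 0], [0.52, 0, 0.045], -0.35],
    [[0, 0, 0], [0.52, 0, 0.045], -0.35],
    [[0, 0, 0], [0.52, 0, 0.045], -0.35],
    [[0, 0, 0], [0.52, 0, 0.045], -0.35]
  ]
}}

```text
time: 8.92
tcp_pos: [685.6, -77.6, 376.6]
orientation: [[0.984, -0.177, -0.0], [-0.177, -0.984, -0.002], [0.0, 0.002, -1.0]]
wrist_force: [0.1, -0.7, -0.6]
finger_gap: 28.8
```

>>> {"api": "move_arm", "payload": {
  "targets": [
    [[0, 0, 0], [0, 0, -0.2], -0.35],
    [[0, 0, 0], [0, 0, -0.4], -0.35],
    [[0, 0, 0], [0, 0, -0.6], -0.35],
    [[0, 0, 0], [0, 0, -0.6], -0.35]
  ]
}}

```text
time: 9.25
tcp_pos: [686.3, -77.2, 474.8]
orientation: [[0.984, -0.177, 0.011], [-0.177, -0.984, -0.003], [0.011, 0.001, -1.0]]
wrist_force: [0.8, 0.0, 1.5]
finger_gap: 28.8
```

```bash
cat > sc.py <<'E'
from h import *
a=cap('scene','sc1')[0][110:290,150:390]; cv2.imwrite('pics/sc1c.png',cv2.resize(a,(800,600))[:,:,::-1])
b=cap('top','top2'); 
p=np.array([543.1,174]); ys=np.radians(7.92); u=np.array([-np.sin(ys),np.cos(ys)])
print(p+25*u); go((*(p+25*u),200,ys))
E
python3 sc.py
```

```text
[539.65524273 198.76153564]
t 9.35 tip-grasp [686.1 -77.5 321.9] yaw -0.178 F [ 0.3 -0.5 -0.6] gap 28.6
(np.float64(539.6552427328841), np.float64(198.76153564241628), 200, np.float64(0.1382300767579509)) -> [ 0.002 -0.003 -0.302] [-1.286 -1.64   0.805]
```

View pics/sc1c.png

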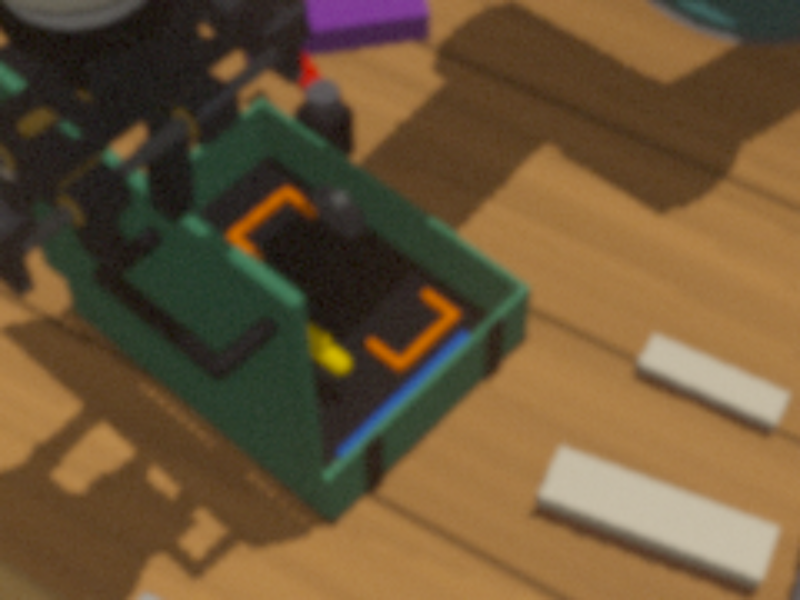

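Lid stands upright, keeper is open (yellow, (330,350)), and the bay is empty. The gripper body would come within 5 mm of the mug at the stone's middle. So I'll first grip the stone near its -y end and drag it along the bench towards the robot.

```bash
python3 -c "
from h import *
go((550,124.5,200,.138),(550,124.5,24,.138))"
```

```text
t 9.35 tip-grasp [686.1 -77.5 321.9] yaw -0.178 F [ 0.3 -0.5 -0.6] gap 28.6
(550, 124.5, 200, 0.138) -> [ 0.002 -0.003 -0.301] [-1.13  -1.165  0.807]
(550, 124.5, 24, 0.138) -> [ 0.002 -0.003 -0.301] [-1.135 -1.167  1.98 ]
```

>>> {"api": "move_arm", "payload": {
  "targets": [
    [[0, 0, 0], [-0.97, -1, 0], 0.5],
    [[0, 0, 0], [-0.97, -1, 0], 0.5],
    [[0, 0, 0], [-0.97, -1, 0], 0.5],
    [[0, 0, 0], [-0.97, -1, 0], 0.5],
    [[0, 0, 0], [-0.97, -1, 0], 0.5],
    [[0, 0, 0], [-0.97, -1, 0], 0.5]
  ]
}}

```text
time: 9.85
tcp_pos: [564.8, 100.8, 466.0]
orientation: [[0.985, -0.172, -0.002], [-0.172, -0.985, 0.0], [-0.002, -0.0, -1.0]]
wrist_force: [0.1, -0.3, -0.5]
finger_gap: 65.2
```

>>> {"api": "move_arm", "payload": {
  "targets": [
    [[0, 0, -0.3], [-0.165, -0.165, 1], 0.5],
    [[0, 0, -0.3], [-0.165, -0.165, 1], 0.5],
    [[0, 0, -0.3], [-0.165, -0.165, 1], 0.5],
    [[0, 0, -0.3], [-0.165, -0.165, 1], 0.5],
    [[0, 0, -0.3], [-0.165, -0.165, 1], 0.5],
    [[0, 0, -0.3], [-0.165, -0.165, 1], 0.5]
  ]
}}

```text
time: 10.35
tcp_pos: [542.6, 129.2, 312.8]
orientation: [[0.99, 0.141, -0.009], [0.141, -0.99, -0.001], [-0.009, -0.0, -1.0]]
wrist_force: [0.9, -0.1, 0.6]
finger_gap: 66.3
```

Run:
```python
from h import *
a,d,s=cap('wrist','w2')
go((550,124.5,24,.138),(495,124.5,24,.138))
h=cv2.cvtColor(a,cv2.COLOR_RGB2HSV); v,u=np.mgrid[0:420,0:560]
P=pts('wrist',np.c_[u.ravel(),v.ravel()],d,s).reshape(420,560,3)
m=(d>0)&(h[...,1]<70)&(abs(P[...,2]-28)<5)&(abs(P[...,0]-543)<50)&(abs(P[...,1]-174)<100)
q=P[m];print(len(q),cv2.minAreaRect(q[:,:2].astype(np.float32)),np.median(q[:,2]))
```

```text
t 10.4 tip-grasp [543.8 129.3 168.7] yaw 0.141 F [0.6 0.4 0.5] gap 65.9
(550, 124.5, 24, 0.138) -> [-0.     0.003  0.003] [0.036 0.037 0.965]
(495, 124.5, 24, 0.138) -> [-0.     0.003  0.003] [-0.327 -0.015  0.966]
8544 ((546.2962646484375, 173.50082397460938), (39.93864440917969, 149.87814331054688), 7.583869934082031) 26.91784455476909
```

>>> {"api": "move_arm", "payload": {
  "targets": [
    [[0, 0, 0], [0.05, 0.037, 0.5], 0.5],
    [[0, 0, 0], [0.05, 0.037, 0.7], 0.5],
    [[0, 0, 0], [0.05, 0.037, 0.965], 0.5],
    [[0, 0, 0], [0.05, 0.037, 0.965], 0.5],
    [[0, 0, 0], [0.05, 0.037, 0.965], -1],
    [[0, 0, 0], [0.05, 0.037, 0.965], -1],
    [[0, 0, 0], [0.05, 0.037, 0.965], -1],
    [[0, 0, 0], [0.05, 0.037, 0.965], -1],
    [[0, 0, 0], [0.05, 0.037, 0.965], -1]
  ],
  "squeeze": 20
}}

```text
time: 11.15
tcp_pos: [553.7, 124.9, 174.2]
orientation: [[0.99, 0.141, 0.001], [0.141, -0.99, 0.0], [0.001, -0.0, -1.0]]
wrist_force: [-0.5, -0.7, 6.3]
finger_gap: 39.7
```

>>> {"api": "move_arm", "payload": {
  "targets": [
    [[0, 0, 0.06], [-0.1, -0.01, 0], -1],
    [[0, 0, 0.13], [-0.2, -0.02, 0], -1],
    [[0, 0, 0.2], [-0.3, -0.03, 0], -1],
    [[0, 0, 0.27], [-0.38, -0.03, 0], -1],
    [[0, 0, 0.3], [-0.4, -0.03, 0], -1],
    [[0, 0, 0.3], [-0.4, -0.03, 0], -1],
    [[0, 0, 0.3], [-0.4, -0.03, 0], 0.5],
    [[0, 0, 0.3], [-0.4, -0.03, 0], 0.5],
    [[0, 0, 0.3], [-0.4, -0.03, 0], 0.5],
    [[0, 0, 0.3], [-0.4, -0.03, 0], 0.5]
  ]
}}

```text
time: 11.98
tcp_pos: [494.6, 121.0, 174.8]
orientation: [[0.985, -0.172, 0.003], [-0.172, -0.985, 0.001], [0.003, -0.001, -1.0]]
wrist_force: [0.5, -0.4, -0.6]
finger_gap: 64.2
```

>>> {"api": "move_arm", "payload": {
  "targets": [
    [[0, 0, 0], [0, 0, -0.3], 0.5],
    [[0, 0, 0], [0, 0, -0.7], 0.5],
    [[0, 0, 0], [0, 0, -1], 0.5],
    [[0, 0, 0], [0, 0, -1], 0.5],
    [[0, 0, 0], [0, 0, -1], 0.5]
  ]
}}

```text
time: 12.4
tcp_pos: [497.3, 121.5, 332.5]
orientation: [[0.985, -0.171, 0.016], [-0.171, -0.985, 0.003], [0.015, -0.006, -1.0]]
wrist_force: [1.1, 0.0, 0.5]
finger_gap: 66.1
```

```bash
cat > st.py <<'E'
from h import *
a,d,s=cap('wrist','w3')
h=cv2.cvtColor(a,cv2.COLOR_RGB2HSV); v,u=np.mgrid[0:420,0:560]
P=pts('wrist',np.c_[u.ravel(),v.ravel()],d,s).reshape(420,560,3)
m=(d>0)&(h[...,1]<70)&(abs(P[...,2]-27)<4)&(abs(P[...,0]-510)<80)&(abs(P[...,1]-174)<110)
m=m.astype(np.uint8);n,l,st,_=cv2.connectedComponentsWithStats(m);q=P[l==1+st[1:,4].argmax()]
r=cv2.minAreaRect(q[:,:2].astype(np.float32));print(len(q),r,np.median(q[:,2]))
b=cv2.boxPoints(r); e=max((b[1]-b[0],b[2]-b[1]),key=np.linalg.norm); e=e/np.linalg.norm(e); e=e*np.sign(e[1])
yaw=np.arctan2(-e[0],e[1]); g=np.array(r[0])+14*e; print('yaw',yaw,'grip',g)
go((*g,80,yaw),(*g,24,yaw))
E
python3 st.py
```

```text
7421 ((501.0184631347656, 169.38528442382812), (149.9951171875, 39.604000091552734), 80.7063980102539) 26.916617807802538
yaw -0.16220404 grip [503.27937508 183.20151711]
t 12.45 tip-grasp [497.9 121.7 182.2] yaw -0.172 F [-0.4  0.6 -0. ] gap 66.2
(np.float64(503.27937507629395), np.float64(183.20151710510254), 80, np.float32(-0.16220404)) -> [-0.004 -0.011 -0.009] [-0.032 -0.412  0.683]
(np.float64(503.27937507629395), np.float64(183.20151710510254), 24, np.float32(-0.16220404)) -> [-0.004 -0.011 -0.009] [-0.036 -0.41   1.056]
```

>>> {"api": "move_arm", "payload": {
  "targets": [
    [[0, -0.01, 0], [-0.035, -0.41, 0.1], 0.5],
    [[0, -0.01, 0], [-0.035, -0.41, 0.3], 0.5],
    [[0, -0.01, 0], [-0.035, -0.41, 0.7], 0.5],
    [[0, -0.01, 0], [-0.035, -0.41, 0.8], 0.5],
    [[0, -0.01, 0], [-0.035, -0.41, 0.8], 0.5]
  ]
}}

```text
time: 12.87
tcp_pos: [497.9, 182.0, 200.4]
orientation: [[0.985, -0.17, -0.015], [-0.17, -0.985, -0.001], [-0.014, 0.003, -1.0]]
wrist_force: [-0.5, -1.0, -0.7]
finger_gap: 65.8
```

```bash
python3 -c "
from h import *
go((503.3,183.2,24,-.165))"
```

```text
t 12.87 tip-grasp [495.7 181.8  53.5] yaw -0.171 F [-0.5 -1.  -0.7] gap 65.8
(503.3, 183.2, 24, -0.165) -> [ 0.003  0.014 -0.006] [ 0.037 -0.015  0.196]
```

>>> {"api": "move_arm", "payload": {
  "targets": [
    [[0, 0.014, 0], [0.037, -0.01, 0.1], 0.5],
    [[0, 0.014, 0], [0.037, -0.01, 0.196], 0.5],
    [[0, 0.014, 0], [0.037, -0.01, 0.196], 0.5],
    [[0, 0.014, 0], [0.037, -0.01, 0.196], -1],
    [[0, 0.014, 0], [0.037, -0.01, 0.196], -1],
    [[0, 0.014, 0], [0.037, -0.01, 0.196], -1],
    [[0, 0.014, 0], [0.037, -0.01, 0.196], -1],
    [[0, 0.014, 0], [0.037, -0.01, 0.196], -1]
  ],
  "squeeze": 45
}}

```text
time: 13.53
tcp_pos: [503.8, 182.7, 172.5]
orientation: [[0.985, -0.17, 0.002], [-0.17, -0.985, -0.003], [0.002, 0.002, -1.0]]
wrist_force: [-2.0, -0.1, 4.8]
finger_gap: 39.5
```

>>> {"api": "move_arm", "payload": {
  "targets": [
    [[0, 0, 0], [0, 0, -0.2], -1],
    [[0, 0, 0], [0, 0, -0.4], -1],
    [[0, 0, 0], [0, 0, -0.7], -1],
    [[0, 0, 0], [0, 0, -0.9], -1],
    [[0, 0, 0], [0, 0, -0.9], -1],
    [[0, 0, 0], [0, 0, -0.9], -1]
  ]
}}

```text
time: 14.03
tcp_pos: [504.4, 183.3, 310.1]
orientation: [[0.985, -0.17, 0.007], [-0.17, -0.985, -0.001], [0.007, -0.0, -1.0]]
wrist_force: [-0.7, -0.5, -4.8]
finger_gap: 39.5
```

Run:
```python
from h import *
cap('scene','sc2');a,d,s=cap('top','top3')
# check case pose from top view: green rim points z~65
v,u=np.mgrid[0:420,0:560]
P=pts('top',np.c_[u.ravel(),v.ravel()],d).reshape(420,560,3); h=cv2.cvtColor(a,cv2.COLOR_RGB2HSV)
m=(d>0)&(h[...,0]>60)&(h[...,0]<95)&(h[...,1]>80)&(abs(P[...,2]-65)<5)&(abs(P[...,0]-528)<150)&(abs(P[...,1]+115)<170)
q=P[m];print(len(q),cv2.minAreaRect(q[:,:2].astype(np.float32)))
for n,lo,hi,zz in(('orange',8,20,16),('yellow',22,32,54)):
    m=(d>0)&(h[...,0]>=lo)&(h[...,0]<=hi)&(h[...,1]>200)&(abs(P[...,2]-zz)<14)&(abs(P[...,0]-528)<95)&(abs(P[...,1]+115)<120)
    q=P[m]; print(n,len(q),cv2.minAreaRect(q[:,:2].astype(np.float32)) if len(q)>3 else '')
cv2.imwrite('pics/t3.png',cv2.resize(a[150:300,230:430],(800,600),interpolation=2)[:,:,::-1])
e=case(-45,14); go((*e,130,YAW),(*e,32,YAW))
```

```text
776 ((529.208984375, -116.3287353515625), (258.7761535644531, 201.39263916015625), 79.4605941772461)
orange 3 
yellow 0 
t 14.13 tip-grasp [502.3 182.2 158.9] yaw -0.171 F [-0.2 -1.3 -4.2] gap 39.5
(np.float64(485.85529887463525), np.float64(-93.42810186668814), 130, -0.181) -> [0.003 0.001 0.009] [0.205 1.832 0.199]
(np.float64(485.85529887463525), np.float64(-93.42810186668814), 32, -0.181) -> [0.003 0.001 0.009] [0.205 1.83  0.853]
```

View pics/t3.png

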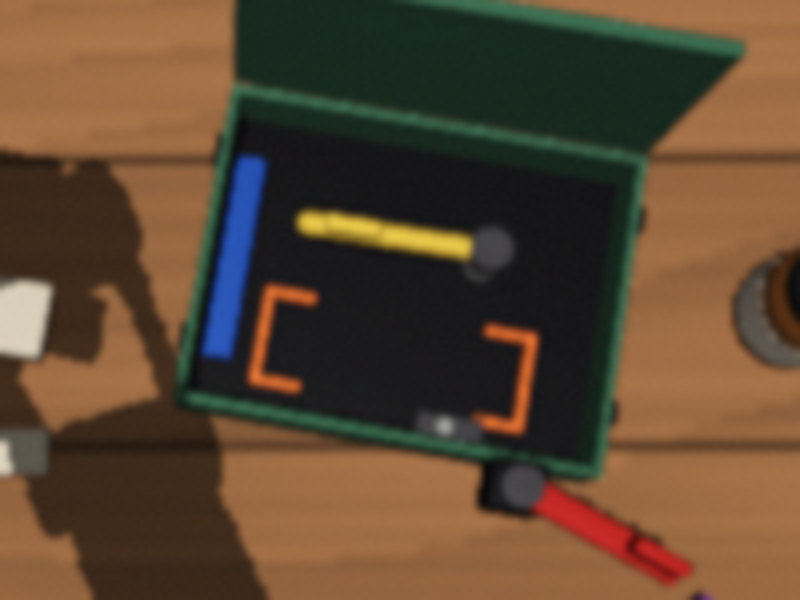

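Clear view: keeper open along the case's +y, bay brackets at (250–318, 288–385) and (475–540, 330–430), bay centre about (393,360), detent at (447,427). I check the bay centre against the model.

Run:
```python
from h import *
d=None
px=np.array([[265,288],[250,385],[538,335],[520,430],[447,427],[492,248],[303,222]],float)
uv=px/4+[230-.375,150-.375]
W=pts('top',uv[:4],d,z=16); print(W.round(1),W.mean(0).round(1),'model',case(-45,0))
print('ball',pts('top',uv[4:5],d,z=43).round(1),case(-83,-36)); K=pts('top',uv[5:],d,z=54);print('keeper',K.round(1),case(27,-45), 'q', np.pi-(np.arctan2(*(K[1]-K[0])[[1,0]])-YAW))
```

```text
[[ 530.1  -28.    16. ]
 [ 468.4  -18.2   16. ]
 [ 499.8 -199.5   16. ]
 [ 440.1 -186.2   16. ]] [ 484.6 -108.    16. ] model [ 483.33511229 -107.19940027]
ball [[ 439.7 -137.4   43. ]] [ 439.47539399 -135.77080399]
keeper [[ 548.3 -166.5   54. ]
 [ 564.9  -50.8   54. ]] [ 546.05833289 -164.42524755] q 1.532477616411429
```

```bash
sed -i 's/527.6,-115.3/528.7,-116.2/' h.py; python3 -c "
from h import *
e=case(-45,14); go((*e,150,YAW))"
```

```text
t 14.13 tip-grasp [502.3 182.2 158.9] yaw -0.171 F [-0.2 -1.3 -4.2] gap 39.5
(np.float64(486.9552988746353), np.float64(-94.32810186668814), 150, -0.181) -> [0.003 0.001 0.009] [0.213 1.837 0.066]
```

>>> {"api": "move_arm", "payload": {
  "targets": [
    [[0, 0, 0], [0.1, 0.4, 0], -1],
    [[0, 0, 0], [0.1, 0.7, 0], -1],
    [[0, 0, 0], [0.1, 0.95, 0], -1],
    [[0, 0, 0], [0.1, 0.95, 0], -1],
    [[0, 0, 0], [0.1, 0.95, 0], -1]
  ]
}}

```text
time: 14.55
tcp_pos: [490.7, 36.4, 302.9]
orientation: [[0.985, -0.174, -0.008], [-0.174, -0.985, -0.005], [-0.007, 0.007, -1.0]]
wrist_force: [-0.1, 0.1, -3.9]
finger_gap: 39.5
```

>>> {"api": "move_arm", "payload": {
  "targets": [
    [[0, 0, 0.009], [0.1, 0.3, 0], -1],
    [[0, 0, 0.009], [0.1, 0.6, 0], -1],
    [[0, 0, 0.009], [0.1, 0.8, 0], -1],
    [[0, 0, 0.009], [0.1, 0.88, 0], -1],
    [[0, 0, 0.009], [0.1, 0.88, 0], -1],
    [[0, 0, 0.009], [0.1, 0.88, 0], -1]
  ]
}}

```text
time: 15.05
tcp_pos: [481.9, -95.9, 301.8]
orientation: [[0.983, -0.185, -0.012], [-0.185, -0.983, -0.003], [-0.011, 0.005, -1.0]]
wrist_force: [0.1, 0.1, -3.6]
finger_gap: 39.7
```

```bash
python3 -c "
from h import *
cap('wrist','w4')
e=case(-45,14); go((*e,60,YAW),(*e,33,YAW))"
```

```text
t 15.1 tip-grasp [480.5 -95.8 155.1] yaw -0.185 F [-0.2  0.1 -3.9] gap 39.5
(np.float64(486.9552988746353), np.float64(-94.32810186668814), 60, -0.181) -> [ 0.005  0.01  -0.004] [ 0.037 -0.016  0.634]
(np.float64(486.9552988746353), np.float64(-94.32810186668814), 33, -0.181) -> [ 0.005  0.01  -0.004] [ 0.039 -0.017  0.814]
```

View pics/w4.png

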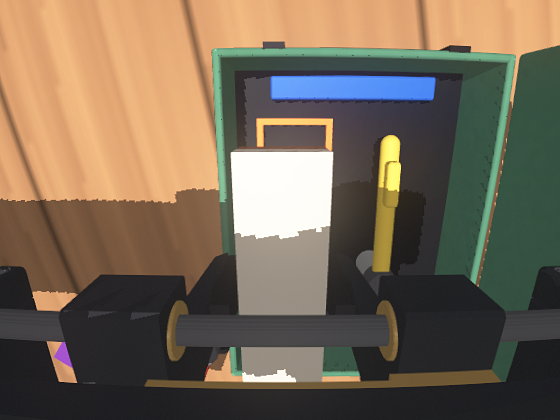

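Stone level in the grip, pale side up, bracket visible beyond its end (around (295,135)), keeper clear to the right at x≈390. I lower it.

>>> {"api": "move_arm", "payload": {
  "targets": [
    [[0.004, 0.01, 0], [0.038, -0.016, 0.1], -1],
    [[0.004, 0.01, 0], [0.038, -0.016, 0.25], -1],
    [[0.004, 0.01, 0], [0.038, -0.016, 0.4], -1],
    [[0.004, 0.01, 0], [0.038, -0.016, 0.55], -1],
    [[0.004, 0.01, 0], [0.038, -0.016, 0.6], -1],
    [[0.004, 0.01, 0], [0.038, -0.016, 0.6], -1],
    [[0.004, 0.01, 0], [0.038, -0.016, 0.6], -1]
  ]
}}

```text
time: 15.68
tcp_pos: [487.3, -93.2, 211.9]
orientation: [[0.983, -0.182, -0.001], [-0.182, -0.983, -0.001], [-0.001, 0.001, -1.0]]
wrist_force: [-0.8, 0.5, -3.4]
finger_gap: 39.7
```

```bash
python3 -c "
from h import *
e=case(-45,14); go((*e,33,YAW))"
```

```text
t 15.68 tip-grasp [487.2 -93.3  64.9] yaw -0.183 F [-0.8  0.5 -3.4] gap 39.7
(np.float64(486.9552988746353), np.float64(-94.32810186668814), 33, -0.181) -> [ 0.001  0.001 -0.002] [-0.001  0.007  0.213]
```

>>> {"api": "move_arm", "payload": {
  "targets": [
    [[0, 0, 0], [0, 0.005, 0.07], -1],
    [[0, 0, 0], [0, 0.005, 0.14], -1],
    [[0, 0, 0], [0, 0.005, 0.18], -1],
    [[0, 0, 0], [0, 0.005, 0.207], -1],
    [[0, 0, 0], [0, 0.005, 0.207], -1],
    [[0, 0, 0], [0, 0.005, 0.207], 0.14],
    [[0, 0, 0], [0, 0.005, 0.207], 0.14],
    [[0, 0, 0], [0, 0.005, 0.207], 0.14]
  ]
}}

```text
time: 16.35
tcp_pos: [487.6, -94.2, 181.4]
orientation: [[0.983, -0.183, 0.0], [-0.183, -0.983, -0.001], [0.001, 0.001, -1.0]]
wrist_force: [0.4, -0.5, 1.0]
finger_gap: 50.0
```

>>> {"api": "move_arm", "payload": {
  "targets": [
    [[0, 0, 0], [0, 0, -0.1], 0.14],
    [[0, 0, 0], [0, 0, -0.3], 0.14],
    [[0, 0, 0], [0, 0, -0.6], 0.14],
    [[0, 0, 0], [0, 0, -0.9], 0.14],
    [[0, 0, 0], [0, 0, -0.9], -1],
    [[0, 0, 0], [0, 0, -0.9], -1]
  ]
}}

```text
time: 16.85
tcp_pos: [489.5, -94.6, 321.1]
orientation: [[0.983, -0.183, 0.01], [-0.183, -0.983, -0.003], [0.01, 0.002, -1.0]]
wrist_force: [-0.3, -0.2, -1.5]
finger_gap: 39.0
```

```bash
cat > chk.py <<'E'
from h import *
a,d,s=cap('wrist','w5')
h=cv2.cvtColor(a,cv2.COLOR_RGB2HSV); v,u=np.mgrid[0:420,0:560]
P=pts('wrist',np.c_[u.ravel(),v.ravel()],d,s).reshape(420,560,3)
m=((d>0)&(h[...,1]<70)&(abs(P[...,2]-36)<6)&(abs(P[...,0]-485)<60)&(abs(P[...,1]+107)<100)).astype(np.uint8)
n,l,st,_=cv2.connectedComponentsWithStats(m);q=P[l==1+st[1:,4].argmax()]
r=cv2.minAreaRect(q[:,:2].astype(np.float32)); c,sn=np.cos(YAW),np.sin(YAW); D=np.array(r[0])-C
print(len(q),r,'case xy',D@[c,sn],D@[-sn,c],'z',np.median(q[:,2]), 'tilt', np.linalg.lstsq(np.c_[q[:,:2]-q[:,:2].mean(0),np.ones(len(q))],q[:,2],rcond=None)[0])
kp=case(27,-45); T=[]
print('keeper pivot',kp)
for off in (1.9,1.7,1.5,1.3,1.1,.9,.7):
    a=np.pi+YAW-off; rr=np.array([np.cos(a),np.sin(a)]); n=np.array([-rr[1],rr[0]])
    x=kp+90*rr-17*n; T.append((*x.round(1),66,YAW))
go(*T)
E
python3 chk.py
```

```text
7272 ((484.7607116699219, -107.47250366210938), (150.72299194335938, 40.226078033447266), 79.52616882324219) case xy -44.79256929971965 0.6752679552965907 z 34.93110143026206 tilt [-4.26984506e-04 -1.13739361e-03  3.49252888e+01]
keeper pivot [ 547.15833289 -165.32524755]
t 16.9 tip-grasp [489.  -94.6 171.3] yaw -0.184 F [0.2 0.6 0.2] gap 35.2
(np.float64(605.9), np.float64(-95.1), 66, -0.181) -> [ 0.001 -0.005 -0.003] [ 0.768 -0.139  0.706]
(np.float64(590.8), np.float64(-84.8), 66, -0.181) -> [ 0.001 -0.005 -0.003] [ 0.657 -0.188  0.705]
(np.float64(574.0), np.float64(-77.7), 66, -0.181) -> [ 0.001 -0.005 -0.003] [ 0.538 -0.214  0.705]
(np.float64(556.0), np.float64(-74.2), 66, -0.181) -> [ 0.001 -0.005 -0.003] [ 0.416 -0.215  0.704]
(np.float64(537.7), np.float64(-74.2), 66, -0.181) -> [ 0.001 -0.005 -0.003] [ 0.296 -0.193  0.703]
(np.float64(519.8), np.float64(-77.9), 66, -0.181) -> [ 0.001 -0.005 -0.003] [ 0.183 -0.147  0.703]
(np.float64(503.0), np.float64(-85.1), 66, -0.181) -> [ 0.001 -0.005 -0.003] [ 0.081 -0.079  0.702]
```

View pics/w5.png

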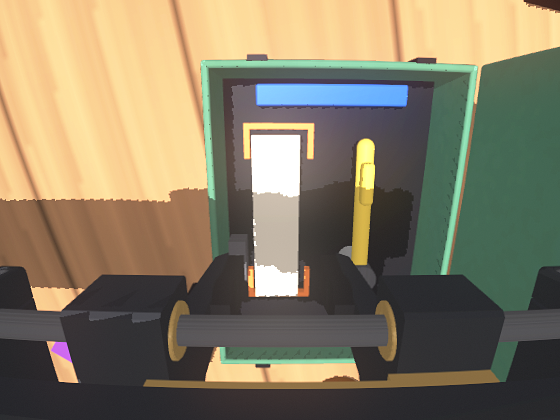

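Stone sits in the bay: case (-44.8, 0.7), square, level. For the keeper I turn the gripper a quarter so its body stays clear of the upright lid.

>>> {"api": "move_arm", "payload": {
  "targets": [
    [[0, 0, -0.75], [0, 0, 0], -1],
    [[0, 0, -0.75], [0, 0, 0], -1],
    [[0, 0, -0.75], [0, 0, 0], -1],
    [[0, 0, -0.75], [0, 0, 0], -1],
    [[0, 0, -0.75], [0, 0, 0], -1],
    [[0, 0, -0.75], [0, 0, 0], -1],
    [[0, 0, -0.75], [0, 0, 0], -1],
    [[0, 0, -0.75], [0, 0, 0], -1]
  ]
}}

```text
time: 17.57
tcp_pos: [487.2, -94.1, 315.4]
orientation: [[0.824, 0.567, 0.0], [0.567, -0.824, -0.001], [-0.0, 0.001, -1.0]]
wrist_force: [0.2, -0.2, 0.4]
finger_gap: 0.6
```

>>> {"api": "move_arm", "payload": {
  "targets": [
    [[0, 0, -0.75], [0, 0, 0], -1],
    [[0, 0, -0.75], [0, 0, 0], -1],
    [[0, 0, -0.75], [0, 0, 0], -1],
    [[0, 0, -0.75], [0, 0, 0], -1],
    [[0, 0, -0.75], [0, 0, 0], -1],
    [[0, 0, -0.75], [0, 0, 0], -1],
    [[0, 0, -0.75], [0, 0, 0], -1],
    [[0, 0, -0.75], [0, 0, 0], -1]
  ]
}}

```text
time: 18.23
tcp_pos: [486.5, -93.9, 313.5]
orientation: [[0.182, 0.983, -0.003], [0.983, -0.182, -0.0], [-0.001, -0.003, -1.0]]
wrist_force: [-1.1, 0.0, -0.5]
finger_gap: 0.4
```

```bash
cat > k.py <<'E'
from h import *
import sys
z=float(sys.argv[1]); T=[]
for a in sys.argv[2:]:
    x,y=map(float,a.split(',')); T.append((*case(x,y).round(1),z,YAW+np.pi/2))
go(*T)
E
python3 k.py 64 50,40
python3 - <<'E'
from h import *
f=np.load('w5.npz'); s=dict(tcp_pos=f['p'],orientation=f['R']); d=f['d']
W=pts('wrist',[[366,150],[360,255]],d,s); W2=pts('wrist',[[366,150],[360,255]],d,s,z=54)
c,sn=np.cos(YAW),np.sin(YAW)
for w in (W,W2): D=w[:,:2]-C; print(w.round(1),np.c_[D@[c,sn],D@[-sn,c]].round(1))
E
```

```text
t 18.23 tip-grasp [486.  -94.  166.5] yaw 1.387 F [-1.1  0.  -0.5] gap 0.4
(np.float64(585.1), np.float64(-85.9), 64.0, 1.3897963267948965) -> [-0.003  0.001 -0.002] [0.173 0.639 0.681]
[[ 565.6  -56.1   53.1]
 [ 550.9 -143.7   53.6]] [[ 25.4  65.8]
 [ 26.8 -23.1]]
[[ 565.3  -56.    54. ]
 [ 550.8 -143.5   54. ]] [[ 25.2  65.9]
 [ 26.6 -22.9]]
```

```bash
python3 - <<'E'
from h import *
f=np.load('top3.npz');a,d=f['im'],f['d']
v,u=np.mgrid[0:420,0:560];P=pts('top',np.c_[u.ravel(),v.ravel()],d).reshape(420,560,3); h=cv2.cvtColor(a,cv2.COLOR_RGB2HSV)
c,sn=np.cos(YAW),np.sin(YAW);D=P[...,:2]-C; X=D@[c,sn];Y=D@[-sn,c]
m=(d>0)&(h[...,0]>60)&(h[...,0]<95)&(h[...,1]>80)&(P[...,2]>85)&(abs(X-100)<60)&(abs(Y)<110)
k=np.polyfit(P[m][:,2],X[m],1);print(m.sum(),k,'x at z=70,260',np.polyval(k,[70,260]),P[m][:,2].max())
E
python3 k.py 64 48,35 44,35 30,36 15,34
```

```text
2932 [1.16721777e-02 9.85114013e+01] x at z=70,260 [ 99.32845373 101.54616748] 268.2935261457088
t 18.23 tip-grasp [486.  -94.  166.5] yaw 1.387 F [-1.1  0.  -0.5] gap 0.4
(np.float64(582.2), np.float64(-90.4), 64.0, 1.3897963267948965) -> [-0.003  0.001 -0.002] [0.14  0.625 0.681]
(np.float64(578.3), np.float64(-89.7), 64.0, 1.3897963267948965) -> [-0.003  0.001 -0.002] [0.14  0.599 0.681]
(np.float64(564.7), np.float64(-86.2), 64.0, 1.3897963267948965) -> [-0.003  0.001 -0.002] [0.146 0.505 0.682]
(np.float64(549.6), np.float64(-85.5), 64.0, 1.3897963267948965) -> [-0.003  0.001 -0.002] [0.132 0.406 0.682]
```

>>> {"api": "move_arm", "payload": {
  "targets": [
    [[0, 0, 0], [0.14, 0.3, 0], -1],
    [[0, 0, 0], [0.14, 0.55, 0], -1],
    [[0, 0, 0], [0.14, 0.625, 0], -1],
    [[0, 0, 0], [0.14, 0.625, 0], -1],
    [[0, 0, 0], [0.14, 0.625, 0.2], -1],
    [[0, 0, 0], [0.14, 0.625, 0.4], -1],
    [[0, 0, 0], [0.14, 0.625, 0.4], -1],
    [[0, 0, 0], [0.14, 0.625, 0.4], -1]
  ]
}}

```text
time: 18.9
tcp_pos: [579.9, -90.0, 250.4]
orientation: [[0.184, 0.983, -0.01], [0.983, -0.184, 0.001], [-0.001, -0.01, -1.0]]
wrist_force: [0.1, 0.2, 0.5]
finger_gap: 0.4
```

```bash
python3 k.py 64 48,35
```

```text
t 18.9 tip-grasp [578.4 -89.9 103.4] yaw 1.386 F [0.1 0.2 0.5] gap 0.4
(np.float64(582.2), np.float64(-90.4), 64.0, 1.3897963267948965) -> [-0.01   0.001 -0.004] [0.001 0.018 0.262]
```

>>> {"api": "move_arm", "payload": {
  "targets": [
    [[-0.01, 0, 0], [0, 0.018, 0], -1],
    [[-0.01, 0, 0], [0, 0.018, 0.1], -1],
    [[-0.01, 0, 0], [0, 0.018, 0.2], -1],
    [[-0.01, 0, 0], [0, 0.018, 0.262], -1],
    [[-0.01, 0, 0], [0, 0.018, 0.262], -1],
    [[-0.01, 0, 0], [0, 0.018, 0.262], -1]
  ]
}}

```text
time: 19.4
tcp_pos: [582.3, -90.5, 211.8]
orientation: [[0.184, 0.983, 0.001], [0.983, -0.184, -0.001], [-0.001, 0.001, -1.0]]
wrist_force: [0.2, -0.8, 1.1]
finger_gap: 0.1
```

```bash
cat > kp.py <<'E'
import numpy as np,subprocess,sys
# finger centre path: bar angle q, contact r, finger half extents 9 (x) by 17.5 (y), bar half 7
A=[]
for q in map(float,sys.argv[1:]):
    r=np.array([-np.cos(q),np.sin(q)]); n=np.array([np.sin(q),np.cos(q)])  # n: opening side
    off=7+9.5*abs(n[0])+17.5*abs(n[1]); p=np.array([27,-45])+78*r+off*n; A.append(f'{p[0]:.1f},{p[1]:.1f}')
subprocess.run(['python3','k.py','64']+A)
E
python3 kp.py 1.5 1.35 1.2 1.05 .9 .75 .6 .45 .3
```

```text
t 19.4 tip-grasp [582.4 -90.7  64.8] yaw 1.386 F [ 0.2 -0.8  1.1] gap 0.1
(np.float64(573.4), np.float64(-89.7), 64.0, 1.3897963267948965) -> [ 0.001  0.001 -0.004] [-0.006 -0.06   0.005]
(np.float64(564.1), np.float64(-86.6), 64.0, 1.3897963267948965) -> [ 0.001  0.001 -0.004] [ 0.003 -0.124  0.005]
(np.float64(554.2), np.float64(-84.6), 64.0, 1.3897963267948965) -> [ 0.001  0.001 -0.004] [ 0.004 -0.192  0.005]
(np.float64(543.8), np.float64(-83.8), 64.0, 1.3897963267948965) -> [ 0.001  0.001 -0.004] [-0.003 -0.261  0.005]
(np.float64(532.8), np.float64(-84.6), 64.0, 1.3897963267948965) -> [ 0.001  0.001 -0.004] [-0.022 -0.332  0.005]
(np.float64(521.6), np.float64(-87.1), 64.0, 1.3897963267948965) -> [ 0.001  0.001 -0.004] [-0.052 -0.402  0.005]
(np.float64(510.7), np.float64(-91.4), 64.0, 1.3897963267948965) -> [ 0.001  0.001 -0.004] [-0.094 -0.468  0.005]
(np.float64(500.1), np.float64(-97.6), 64.0, 1.3897963267948965) -> [ 0.001  0.001 -0.004] [-0.147 -0.53   0.005]
(np.float64(490.3), np.float64(-105.7), 64.0, 1.3897963267948965) -> [ 0.001  0.001 -0.004] [-0.212 -0.584  0.005]
```

>>> {"api": "move_arm", "payload": {
  "targets": [
    [[0, 0, 0], [0, -0.06, 0], -1],
    [[0, 0, 0], [0.003, -0.124, 0], -1],
    [[0, 0, 0], [0.004, -0.192, 0], -1],
    [[0, 0, 0], [-0.003, -0.261, 0], -1],
    [[0, 0, 0], [-0.022, -0.332, 0], -1],
    [[0, 0, 0], [-0.052, -0.402, 0], -1],
    [[0, 0, 0], [-0.094, -0.468, 0], -1],
    [[0, 0, 0], [-0.147, -0.53, 0], -1],
    [[0, 0, 0], [-0.147, -0.53, 0], -1]
  ]
}}

```text
time: 20.15
tcp_pos: [497.4, -98.3, 211.1]
orientation: [[0.185, 0.983, -0.002], [0.983, -0.185, -0.001], [-0.001, -0.002, -1.0]]
wrist_force: [-0.7, 0.1, -0.7]
finger_gap: 0.1
```

```bash
python3 kp.py .45 .3 .2 .1 0 -.03 -.06
python3 - <<'E'
from h import *
a=cap('wrist','w6'); b=cap('top','top4')[0]
cv2.imwrite('pics/c6.png',np.hstack([cv2.resize(a[0],(400,300)),cv2.resize(b[150:300,230:430],(400,300))])[:,:,::-1])
E
```

```text
t 20.15 tip-grasp [497.1 -98.4  64.1] yaw 1.385 F [-0.7  0.1 -0.7] gap 0.1
(np.float64(500.1), np.float64(-97.6), 64.0, 1.3897963267948965) -> [-0.002  0.001 -0.005] [0.008 0.017 0.001]
(np.float64(490.3), np.float64(-105.7), 64.0, 1.3897963267948965) -> [-0.002  0.001 -0.005] [-0.058 -0.038  0.001]
(np.float64(484.4), np.float64(-112.2), 64.0, 1.3897963267948965) -> [-0.002  0.001 -0.005] [-0.107 -0.068  0.001]
(np.float64(479.2), np.float64(-119.3), 64.0, 1.3897963267948965) -> [-0.002  0.001 -0.005] [-0.16  -0.094  0.001]
(np.float64(474.8), np.float64(-127.2), 64.0, 1.3897963267948965) -> [-0.002  0.001 -0.005] [-0.218 -0.113  0.001]
(np.float64(473.8), np.float64(-129.1), 64.0, 1.3897963267948965) -> [-0.002  0.001 -0.005] [-0.231 -0.117  0.001]
(np.float64(472.7), np.float64(-131.1), 64.0, 1.3897963267948965) -> [-0.002  0.001 -0.005] [-0.246 -0.122  0.001]
```

View pics/c6.png

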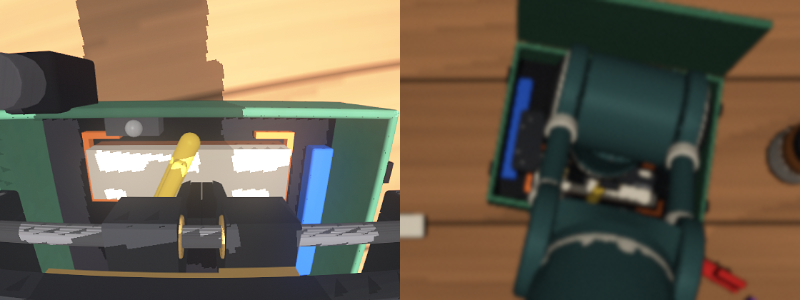

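The keeper follows the finger, now at roughly 0.4 rad with the ball at (133,128). I keep pushing it home.

>>> {"api": "move_arm", "payload": {
  "targets": [
    [[0, 0, 0], [-0.03, -0.02, 0], -1],
    [[0, 0, 0], [-0.058, -0.038, 0], -1],
    [[0, 0, 0], [-0.107, -0.068, 0], -1],
    [[0, 0, 0], [-0.16, -0.094, 0], -1],
    [[0, 0, 0], [-0.19, -0.105, 0], -1],
    [[0, 0, 0], [-0.218, -0.113, 0], -1],
    [[0, 0, 0], [-0.218, -0.113, 0], -1],
    [[0, 0, 0], [-0.218, -0.113, 0], -1]
  ]
}}

```text
time: 20.92
tcp_pos: [476.1, -127.5, 211.5]
orientation: [[0.186, 0.983, -0.001], [0.983, -0.186, -0.001], [-0.001, -0.001, -1.0]]
wrist_force: [-0.1, -0.1, -0.4]
finger_gap: 0.6
```

```bash
python3 kp.py 0 -.03 -.06
python3 - <<'E'
from h import *
a=cap('wrist','w7')[0]; cv2.imwrite('pics/c7.png',cv2.resize(a[100:300,60:460],(800,400))[:,:,::-1])
E
```

```text
t 20.92 tip-grasp [ 476.  -127.6   64.5] yaw 1.384 F [-0.1 -0.1 -0.4] gap 0.6
(np.float64(474.8), np.float64(-127.2), 64.0, 1.3897963267948965) -> [-0.001  0.001 -0.006] [ 0.    -0.009  0.003]
(np.float64(473.8), np.float64(-129.1), 64.0, 1.3897963267948965) -> [-0.001  0.001 -0.006] [-0.013 -0.013  0.003]
(np.float64(472.7), np.float64(-131.1), 64.0, 1.3897963267948965) -> [-0.001  0.001 -0.006] [-0.028 -0.018  0.003]
```

View pics/c7.png

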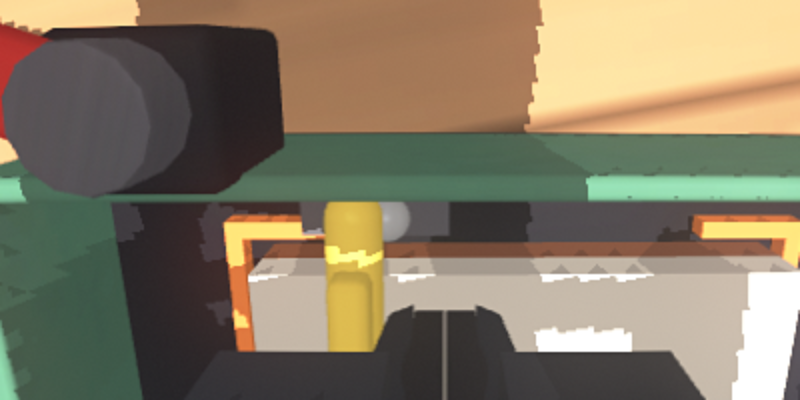

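The ball (395,220) now lies behind the bar, so it has clicked past. I press a little more to seat it on the stop.

>>> {"api": "move_arm", "payload": {
  "targets": [
    [[0, 0, 0], [-0.015, 0, 0], -1],
    [[0, 0, 0], [-0.03, 0, 0], -1],
    [[0, 0, 0], [-0.045, 0, 0], -1],
    [[0, 0, 0], [-0.045, 0, 0], -1]
  ]
}}

```text
time: 21.3
tcp_pos: [474.8, -132.3, 211.1]
orientation: [[0.188, 0.982, -0.002], [0.982, -0.188, 0.005], [0.004, -0.002, -1.0]]
wrist_force: [1.6, 12.1, 1.8]
finger_gap: 0.3
```

It's against the stop with 12 N. I back off, lift and check.

>>> {"api": "move_arm", "payload": {
  "targets": [
    [[0, 0, 0], [0.1, 0, 0], -1],
    [[0, 0, 0], [0.15, 0, 0], -1],
    [[0, 0, 0], [0.15, 0, -0.3], -1],
    [[0, 0, 0], [0.15, 0, -0.6], -1],
    [[0, 0, 0], [0.15, 0, -0.95], -1],
    [[0, 0, 0], [0.15, 0, -0.95], -1]
  ]
}}

```text
time: 21.8
tcp_pos: [480.8, -111.3, 359.6]
orientation: [[0.187, 0.982, 0.006], [0.982, -0.187, 0.002], [0.003, 0.006, -1.0]]
wrist_force: [1.5, -1.1, 0.1]
finger_gap: 0.2
```

>>> {"api": "move_arm", "payload": {
  "targets": [
    [[0, 0, 0], [1, -0.3, -0.3], -1],
    [[0, 0, 0], [1, -0.3, -0.3], -1],
    [[0, 0, 0], [1, -0.3, -0.3], -1],
    [[0, 0, 0], [1, -0.3, -0.3], -1],
    [[0, 0, 0], [1, -0.3, -0.3], -1],
    [[0, 0, 0], [1, -0.3, -0.3], -1]
  ]
}}

```text
time: 22.3
tcp_pos: [464.3, 45.9, 405.7]
orientation: [[0.182, 0.983, 0.008], [0.983, -0.183, 0.001], [0.002, 0.008, -1.0]]
wrist_force: [0.0, -0.3, 0.3]
finger_gap: 0.5
```

>>> {"api": "move_arm", "payload": {
  "targets": [
    [[0, 0, 0], [1, -0.3, 0], -1],
    [[0, 0, 0], [1, -0.3, 0], -1],
    [[0, 0, 0], [1, -0.3, 0], -1],
    [[0, 0, 0], [1, -0.3, 0], -1],
    [[0, 0, 0], [1, -0.3, 0], -1],
    [[0, 0, 0], [1, -0.3, 0], -1]
  ]
}}

```text
time: 22.8
tcp_pos: [447.5, 201.7, 404.6]
orientation: [[0.18, 0.984, 0.007], [0.984, -0.18, -0.001], [0.0, 0.007, -1.0]]
wrist_force: [0.6, -0.6, -0.0]
finger_gap: 0.4
```

Run:
```python
from h import *
a,d,s=cap('top','top5')
cv2.imwrite('pics/t5.png',cv2.resize(a[150:300,230:430],(800,600),interpolation=2)[:,:,::-1])
v,u=np.mgrid[0:420,0:560];P=pts('top',np.c_[u.ravel(),v.ravel()],d).reshape(420,560,3); h=cv2.cvtColor(a,cv2.COLOR_RGB2HSV)
c,sn=np.cos(YAW),np.sin(YAW);D=P[...,:2]-C; X=D@[c,sn];Y=D@[-sn,c]
m=(d>0)&(h[...,0]>60)&(h[...,0]<95)&(h[...,1]>80)&(P[...,2]>85)&(abs(X-100)<60)&(abs(Y)<110)
print('lid x(z)',np.polyfit(P[m][:,2],X[m],1))
m=(d>0)&(h[...,0]>=20)&(h[...,0]<=32)&(h[...,1]>120)&(P[...,2]>44)&(abs(X)<95)&(abs(Y)<110)
k=np.polyfit(X[m],Y[m],1);print('keeper n',m.sum(),'slope',k,'y at 27,-83',np.polyval(k,[27,-83]))
m=((d>0)&(h[...,1]<80)&(h[...,2]>110)&(abs(P[...,2]-36)<6)&(abs(X)<94)&(abs(Y)<120))
r=cv2.minAreaRect(np.c_[X[m],Y[m]].astype(np.float32));print('stone',m.sum(),r)
```

```text
lid x(z) [1.18549890e-02 9.84931263e+01]
keeper n 237 slope [-9.10744111e-03 -4.46490428e+01] y at 27,-83 [-44.89494373 -43.89312521]
stone 892 ((-55.17840576171875, 1.0468978881835938), (150.19491577148438, 56.53911590576172), 89.52777099609375)
```

View pics/t5.png

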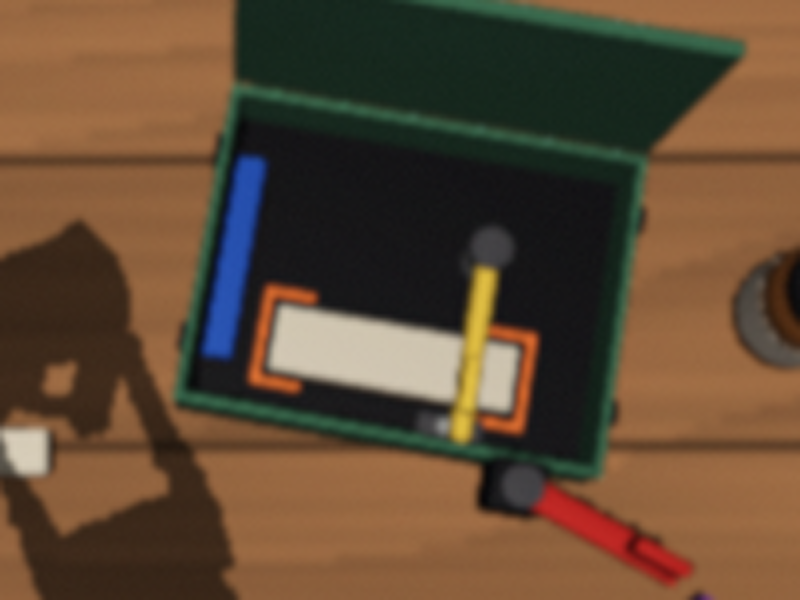

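Final view: the stone lies pale side up inside the brackets, keeper across it at about 0.01 rad, lid upright, latch clear. The stone width in this last fit (57 mm) also took in the grey detent block, so I rely on the wrist fit. Handing in.

```bash
python3 -c "
from rig import ticket
print(ticket.finish_job())"
```

```text
the job is handed in; nothing more can be done
None
```

I handed the job in at about 23 s of the 72 s allowed. The stone is in its bay, pale side up, under the closed keeper, and the lid is standing open. The hand-in gave no verdict.

**What I did:**
- I swung the latch off the lid, to roughly 1.8 rad.
- I raised the lid by its handle to about 1.58 rad and let go; it stayed up.
- I dragged the stone about 45 mm along the bench, because the gripper would have passed within 5 mm of the mug. Then I picked it up and laid it in the bay.
- I pushed the keeper past the ball and against its stop with about 12 N.

**Last checks:**
- **Keeper:** about 0.01 rad from shut, with the ball behind the bar.
- **Lid and latch:** the lid is still upright and the latch is well clear.
- **Stone:** before the keeper was closed it measured (-44.8, 0.7) mm in the case frame against a target of (-45, 0), level and square. The final picture shows it still inside the ribs.
- **Bystanders:** the slip looked unmoved in the final picture, and the arm touched no bystander that I know of. I did not measure the block, rasp, jar or mug again.

**One check that disagreed:** the final stone fit from the top view gave x = -55 mm and a width of 57 mm. I discounted it because the grey detent block was caught in the mask, so the stone's final position rests on the earlier wrist measurement and the picture.

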